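# Close the glued-up beech blanks in the eccentric press

## Task

The glued-up beech blanks on the bench must go into the press before the glue sets. Draw the press's bed right out by its bar, lay every blank flat on it, side by side with their length along the bed's travel and so that they carry the caul board level, lay the caul on top of them over the middle of the bed with its batten across the bed's travel, and push the bed fully home. Then fold the crank's grip out square, swing the crank by it over the top to its stop at the front so that the foot locks down on the caul, and leave it like that with the grip folded out; leave the glue jar standing where it is.

Things in the scene. Friction and masses are not known exactly. Their poses are not given: they have to be found in the camera images.
- press: eccentric press, bolted down at a pose that varies. Origin on the bench under the middle of its shaft; -x is its front, where the bed draws out; z up. Base 170 (x) x 290 (y) mm; rails at y +-98 mm, 12 mm wide, 26 mm high, x -165 to 85 mm; cheeks x -30 to 55, y +-110 to +-136 mm, with round bearings up to 205 mm; shaft along y, 175 mm high; crank beyond the -y cheek.
- bed (a joint): how far the flat steel bed is drawn out, m: 0 = fully home under the foot, 0.12 = fully out (a stop at each end). Starts 0 to 0.03. It stays where it is left; sliding it takes 3 to 6 N. A gripper has no room under the shaft, so load with the bed right out.
- bed_top (a point): centre of the bed's flat upper face, 32 mm above the bench; axes as the press's. Bed 150 (x) x 170 (y) x 18 mm, with low stop strips, 6 mm high and 4 mm wide, along its front and rear edges (142 mm clear between them). Three blanks fit with their length along x, centred at x = 0, 60 mm apart in y; two go one at either side, so that they carry the caul level.
- bed_bar (a point): middle of the bed's pull bar, a dark round bar 12 mm thick along the press's y, 88 mm long between two legs, axis 62 mm above the bench, 105 mm in front (-x) of the bed's centre, moving with it. Under it lies a tongue of the bed, top 28 mm above the bench. Pinch the bar from above, closing along the press's x.
- caul: caul, the loose cover board: plywood 90 (x) x 160 (y) x 10 mm with a darker batten on top, 38 mm wide (x), 124 mm long (y), 22 mm high, to grip it by; 0.28 kg. Origin at the centre of its underside, z up. It goes on top of the blanks, y along the press's y, over the middle of the bed; its batten then lies under the foot.
- foot: cork-faced pressure foot, 50 (x) x 140 (y) x 12 mm, under the press's eccentric shaft, kept level by a swivel. Origin at the centre of its lower face, at first about 112 mm above the bench (bed + blank + caul with batten come to 92 mm). The crank's swing lowers it by 22 mm. It sits on springs: it meets the batten near crank 2.5, then presses with 14 N, at the end with 20 N.
- crank (a joint): crank angle, rad. 0: arm level, towards the press's rear (+x). It swings up over the top to the front: 1.57 = arm up, 3.14 = arm level to the front, foot lowest; 3.25 = stop just past that, where the press stays locked. Starts 0.08 to 0.28. Stays where it is left; takes 6 to 10 N at the grip.
- crank_axis (a point): point on the crank's level axis (the press's y line, 175 mm above the bench) in the middle plane of the crank arm, 196 mm to the -y side of the press's middle. x points along the arm to its end, -y outwards away from the press, z across the arm (up at crank 0). Arm 14 mm thick (y), 16 mm wide. The grip's fold pivot lies 85 mm along x and 22 mm along z.
- handle (a joint): fold angle of the crank's grip, rad: 0 = folded back along the arm towards the hub (it starts so), 1.57 = standing square out from the arm, away from the press (a stop). It turns about the fold pivot, whose axis is crank_axis's z (upright at crank 0). Stiff, 0.12 Nm: it stays where it is left.
- grip_mid (a point): point on the grip's axis, 38 mm from its fold pivot. The grip is a black sleeve 22 mm thick, from 14 to 62 mm from the pivot, which turns freely on its own axis, so it can be held fast with a steady hand while the crank swings. Folded, it lies just over the arm: pinch its sides from above, fingers straddling the arm, and swing it outwards round the pivot. 25 mm or more is free on each side.
- blank_0: glued-up beech blank: plain block 100 x 34 x 28 mm, about 0.08 kg, of two slats with a thin dark glue line all round at half height. Origin at its centre; x along the 100 mm, y the 34 mm, z the 28 mm (up: it starts lying flat, centre 14 mm above the bench). Grip it across the 34 mm. Absent in some runs (then None from the start).
- blank_1: glued-up beech blank: plain block 100 x 34 x 28 mm, about 0.08 kg, of two slats with a thin dark glue line all round at half height. Origin at its centre; x along the 100 mm, y the 34 mm, z the 28 mm (up: it starts lying flat, centre 14 mm above the bench). Grip it across the 34 mm. Absent in some runs (then None from the start).
- blank_2: glued-up beech blank: plain block 100 x 34 x 28 mm, about 0.08 kg, of two slats with a thin dark glue line all round at half height. Origin at its centre; x along the 100 mm, y the 34 mm, z the 28 mm (up: it starts lying flat, centre 14 mm above the bench). Grip it across the 34 mm. Absent in some runs (then None from the start).
- glue_jar: bystander: white screw-cap jar, 62 mm wide, 104 mm high, alone at the left front of the press, origin at the centre of its base, loose. Must stay upright where it stands.

How it is judged:
By the outcome, as a careful person would: the job done as asked, in the order asked, and still so for the second after the job is handed in, with the robot touching nothing.
Of blank_0, blank_1, blank_2 only 2 to 3 are there at a start; the rules pass over those that are not, and their reading is None.
At some moment in a run one of caul may be knocked a few centimetres aside while the robot is not near it.
Once in a run the grip may slacken for a moment while it holds something.
It also fails if it takes over 210 s, if anything falls off the work surface, if the arm or the gripper's body presses on something with over 40 N, if the wrist force passes 120 N, or if a joint passes its speed limit or range.

## Robot

A 6-joint arm with a two-finger parallel gripper is mounted at the origin on a cart in front of the work surface, level with it; the furniture and walls round the work are solid. World frame = base frame: x ahead of the robot, y to its left, z up, the work surface at z = 0. Lengths are in mm, angles in rad, forces in N, time in s.
With the tool pointing down it reaches from about 400 to 925 mm from the base axis. Payload 3.4 kg.
Tool frame: the origin (TCP) lies at the very end of the fingers, on their centre line; the grasp point (between the pads) lies 19 mm behind it; z points along the fingers, y is the line along which they close (so a half turn about z gives the same grasp; the last joint's range is limited). The gripper opens to 85 mm and grips with 20 to 120 N. Pads are 22 mm wide; open, the fingers measure 114 mm over their backs; the gripper's body (76 mm by 85 mm) begins 54 mm behind the grasp point. The pads swing forward as they close: fully open they stand 13 mm farther back than shut.
Start: joints at [1.05, 0.307, 1.506, -0, 1.328, -0.073], TCP at [248.47, 518.55, 199.505] pointing down, gripper open.
Joint ranges: [-3.12, 3.12], [-1.05, 2.28], [0.14, 2.33], [-1.42, 4.57], [0.1, 2.73], [-2.68, 2.68]. Speed limits (rad/s): [2.57, 2.57, 3.14, 3.14, 3.14, 3.14].

## Interface

Orientations are given as a unit quaternion [x, y, z, w].
In Python, from rig import readout, optics, r, models gives the robot as it stands.
- The arm moves only by the shell command python3 -m crank 'ROWS' [OPENING] [FORCE]. ROWS is JSON, a list of rows, each an object with "xyz": the shift along the tool's x, y, z in cm, a list of three; "twist": the turn about the tool's z in rad. A call has 1 to 10 rows; each row shifts and turns the commanded pose from where the row before left it, along the tool's axes as they then stand; what a row does not reach is not made up. A row lasts 1/10 s, in which the tool goes at most 50 mm and 8.59 degrees, less where a joint would pass 70% of its speed; a pose out of reach is approached as far as the arm can. A call is refused whole if a number of a shift passes 5 or a number of a turn 0.15, either way. A call with a gripper value outside its range is refused whole. OPENING is the gripper command: -1 is shut, 1 is fully open, values between are in proportion, set as the call begins (- or left out, the last holds). The fingers move at their own pace and stop on an object; FORCE is the grip in N (left out, the last holds). Time passes only in rows, so rows that do not move let the fingers close. It gives the time, the measured TCP pose, the force, the opening and the grip force at its end, in the units of the state.
- readout.read_state(): the state, without advancing time (a new reading comes with each control period).
- optics.camera(name): name is "scene" or "top"; returns (picture, depth): 480x640x3 uint8, red, green, blue; 480x640 float32, mm along the optical axis (not along the pixel's ray), 0 where there is no reading.
- optics.calibration(name): a dict with "fx", "fy", "cx", "cy" (pixels), "k1" (the pictures are not rectified: a ray, as slopes to the right and down, at radius r is drawn at 1 + k1 r^2 times it, then the intrinsics apply), "R" (3x3) and "t" (3): a world point X has camera coordinates R X + t. Camera axes: x right, y down, z forward; pixel columns grow to the right and rows downward; lengths in mm; the calibration is good to about 2 mm. A picture is of the moment at which its call begins. calibration takes no time and is no camera call.
- r.job_done(): hands the job in; it is judged then, once.
Trained networks look in the newest picture that a camera, given by its name, has taken for a name from the list of things; names that differ only in an ending like _2 or _b are one class to them, and where a whole thing is asked for, a point or a joint stands for the part that bears it (a point fixed in the world has none). Each returns a list of dicts, best first, with "score" (0 to 1); they miss things now and then, are a little off and sometimes report something else, mostly with a low value. They report only what shows in the picture. A call takes as long as a camera call.
- models.spot_in(thing, camera): "centre" ([x, y, z] in mm, in world coordinates, good to about 4 mm: the middle of the surface that is visible of it).
- models.silhouettes(thing, camera): "mask" (480x640 bool, what is visible of it).
- models.place_of(thing, camera): "centre" ([x, y, z] in mm, in world coordinates, good to about 4 mm: a listed point, or the origin of a listed thing).
The state is a dict: "time_s": time; "joint_positions": joint angles; "qd": joint speeds; "joint_efforts": joint torques, N m; "position": TCP position; "ee_rot": TCP orientation; "wrist_force": force on the tool from outside, world axes, zero at the start; "torque": the same for the moment, N m; "width": opening from 0.0 (shut) to 1.0 (fully open); "gripper_force": force on a finger pad.
Only numpy, scipy, OpenCV 4.12 (cv2) and the standard library are available. Lean on these libraries where they do the work, as an engineer would, in place of code of your own. Each camera call takes 0.05 s, during which the arm holds its last target. There are 200 camera calls.

## Working session

There is one attempt and no reset: what is moved stays moved. The work goes in short steps, Python scripts to look and compute and a shell command to move; the robot and the scene stay as the last step left them, time stands still between calls to the robot, and variables do not carry over. Pictures are saved under pics/ and viewed, at most 14 in all, crops included, and the job is handed in when it is done.

```bash
ls; mkdir -p pics; cat > h.py <<'E'
import numpy as np, cv2
from scipy.spatial.transform import Rotation as Ro
from rig import readout, optics, r, models
def save(name,fn):
    p,d=optics.camera(name); cv2.imwrite('pics/'+fn,p[:,:,::-1]); return p,d
def cloud(name,d):
    c=optics.calibration(name); v,u=np.mgrid[0:480,0:640]
    K=np.array([[c['fx'],0,c['cx']],[0,c['fy'],c['cy']],[0,0,1]])
    p=cv2.undistortPoints(np.stack([u,v],-1).reshape(-1,1,2).astype(float),K,np.array([c['k1'],0,0,0,0.])).reshape(480,640,2)
    X=np.dstack([p[...,0]*d,p[...,1]*d,d])
    return (X-np.array(c['t']))@np.array(c['R'])
def st():
    s=readout.read_state(); R=Ro.from_quat(s['ee_rot']).as_matrix()
    return s,np.array(s['position']),R
E
python3 - <<'E'
from h import *
for n in ['scene','top']:
    p,d=save(n,n+'0.png'); np.save(n+'0.npy',cloud(n,d)); c=optics.calibration(n)
    print(n,np.round(-np.array(c['R']).T@np.array(c['t'])), (d>0).mean())
    for t in ['press','bed_top','bed_bar','caul','foot','crank_axis','grip_mid','blank_0','glue_jar']:
        print(t,[(np.round(x['centre']).tolist(),round(x['score'],2)) for x in models.place_of(t,n)])
s,p,R=st(); print(s['time_s'],p,R.round(2).tolist(),s['wrist_force'])
E
```

```text
pics
scene [ 108. -292.  921.] 0.9959212239583334
press [([624.0, 358.0, -0.0], 0.92)]
bed_top [([602.0, 362.0, 32.0], 0.91), ([617.0, 356.0, 110.0], 0.61)]
bed_bar [([494.0, 367.0, 62.0], 0.93)]
caul []
foot [([620.0, 357.0, 112.0], 0.81)]
crank_axis [([604.0, 162.0, 175.0], 0.9)]
grip_mid [([640.0, 158.0, 208.0], 0.69)]
blank_0 [([543.0, 106.0, 11.0], 0.87), ([402.0, 236.0, 16.0], 0.73), ([469.0, 170.0, 13.0], 0.67)]
glue_jar [([360.0, 470.0, -2.0], 0.71), ([622.0, 360.0, 1.0], 0.19)]
top [ 272.  358. 1138.] 0.9960677083333334
press [([622.0, 359.0, -0.0], 0.73), ([421.0, 23.0, 0.0], 0.57)]
bed_top [([602.0, 362.0, 38.0], 0.72)]
bed_bar [([497.0, 370.0, 64.0], 0.96), ([367.0, 472.0, 3.0], 0.22)]
caul [([422.0, 24.0, -1.0], 0.8)]
foot [([619.0, 359.0, 109.0], 0.72), ([365.0, 473.0, -0.0], 0.68)]
crank_axis [([604.0, 162.0, 178.0], 0.89)]
grip_mid [([640.0, 162.0, 209.0], 0.6), ([620.0, 359.0, -1.0], 0.19)]
blank_0 [([400.0, 237.0, 15.0], 0.76), ([473.0, 172.0, 16.0], 0.63)]
glue_jar [([367.0, 475.0, 0.0], 0.57)]
1.0 [248.4847844  518.55279219 199.52911575] [[-0.9, 0.43, 0.0], [0.43, 0.9, 0.0], [-0.0, 0.0, -1.0]] [-0.39540428 -0.15589024  0.04416337]
```

View pics/scene0.png

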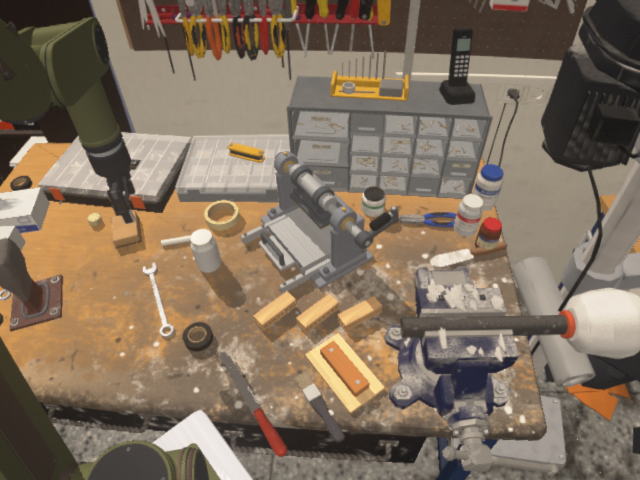

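View pics/top0.png

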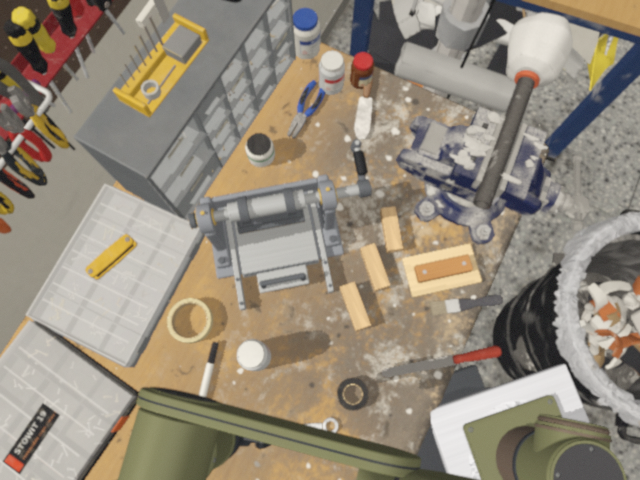

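The scene picture shows three blanks (275,310), (318,312), (360,313). The caul is at (345,370), the press at (315,230) with its bar near (270,262), and the jar at (205,250). The top picture agrees. Next I measure orientations.

```bash
cat >> h.py <<'E'
def rect(P):
    (cx,cy),(a,b),t=cv2.minAreaRect(P[:,:2].astype(np.float32)); t=np.deg2rad(t)
    if a<b: a,b,t=b,a,t+np.pi/2
    t=(t+np.pi/2)%np.pi-np.pi/2
    return np.round([cx,cy,a,b],1).tolist(),round(t,3)
def objs(thing,cam,C,zlo,zhi,k=3):
    for m in models.silhouettes(thing,cam):
        M=cv2.erode(m['mask'].astype(np.uint8),np.ones((k,k)))>0
        P=C[M]; P=P[(P[:,2]>zlo)&(P[:,2]<zhi)]
        if len(P)>20:
            lo,hi=np.percentile(P,[1,99],axis=0); Q=P[((P>=lo-1)&(P<=hi+1)).all(1)]
            print(thing,cam,round(m['score'],2),len(P),'med',np.median(P,0).round(1),'mean',P.mean(0).round(1),rect(Q))
E
python3 - <<'E'
from h import *
for n in ['scene','top']:
    C=np.load(n+'0.npy')
    objs('blank_0',n,C,22,34,1); objs('caul',n,C,26,40,1); objs('caul',n,C,5,15,1)
    objs('bed_bar',n,C,60,75,1); objs('foot',n,C,100,130,1);objs('crank',n,C,100,250,1);objs('handle',n,C,100,250,1)
    objs('glue_jar',n,C,95,115,1)
C=np.load('top0.npy')
# rails tops z~26 in front
B=C.reshape(-1,3); 
m=(abs(B[:,0]-500)<90)&(abs(B[:,1]-365)<150)
for lo,hi in((22,30),(30,36),(60,75)):
    Q=B[m&(B[:,2]>lo)&(B[:,2]<hi)]; print(lo,len(Q),Q.min(0).round(),Q.max(0).round())
for sgn in(-1,1):
    Q=B[(B[:,2]>22)&(B[:,2]<30)&(B[:,0]>465)&(B[:,0]<560)&(abs(B[:,1]-(368+sgn*98))<20)]; print('rail',sgn,len(Q),rect(Q), np.polyfit(Q[:,0],Q[:,1],1))
E
```

```text
blank_0 scene 0.83 601 med [540.3 101.5  28.9] mean [540.3 101.5  28.7] ([542.8, 102.9, 101.7, 37.3], np.float64(-0.17))
blank_0 scene 0.73 590 med [397.1 234.3  28.6] mean [398.3 234.8  28.4] ([400.3, 236.2, 99.3, 36.9], np.float64(0.022))
blank_0 scene 0.69 592 med [466.6 165.2  28.1] mean [467.8 165.5  28.1] ([469.7, 166.5, 98.7, 35.5], np.float64(0.006))
caul scene 0.87 1035 med [419.7  20.7  32.2] mean [420.   21.2  32.2] ([421.2, 22.6, 123.5, 39.5], np.float64(1.494))
caul scene 0.87 1859 med [402.5  12.8  10.4] mean [415.6  16.4  10.3] ([421.1, 24.1, 160.5, 91.2], np.float64(1.485))
foot scene 0.58 266 med [598.3 328.4 122.5] mean [599.  332.8 121.9] ([605.3, 345.2, 117.5, 28.6], np.float64(1.496))
crank scene 0.63 2726 med [608.  303.8 187.8] mean [614.3 285.3 178.9] ([633.0, 296.3, 305.2, 98.5], np.float64(1.567))
handle scene 0.51 230 med [639.2 152.  212. ] mean [640.1 153.1 210.9] ([647.4, 154.3, 58.6, 21.2], np.float64(-0.162))
glue_jar scene 0.73 331 med [362.1 465.4 103.3] mean [361.8 466.1 102.9] ([362.2, 468.0, 51.2, 51.1], np.float64(-0.031))
blank_0 top 0.97 739 me
[... 992 characters left out ...]
135.6, 11.3], np.float64(1.486))
crank top 0.6 3650 med [610.8 337.4 193.1] mean [615.4 320.6 183.8] ([632.9, 329.8, 357.7, 94.1], np.float64(1.57))
handle top 0.64 262 med [642.1 161.3 214. ] mean [642.5 161.2 213.3] ([645.7, 160.7, 53.4, 19.5], np.float64(-0.077))
glue_jar top 0.93 579 med [364.4 472.  104.4] mean [364.3 472.1 104.3] ([364.6, 472.2, 51.2, 50.5], np.float64(-1.526))
22 1690 [410. 221.  22.] [590. 504.  30.]
30 2219 [411. 222.  30.] [590. 502.  36.]
60 283 [487. 228.  61.] [585. 420.  73.]
rail -1 227 ([515.9, 276.5, 96.8, 34.1], np.float64(-0.249)) [-1.20745989e-01  3.33065440e+02]
rail 1 217 ([514.2, 461.3, 91.6, 25.9], np.float64(-0.102)) [-1.14665716e-01  5.26546203e+02]
```

```bash
cat >> h.py <<'E'
def plan(x,y,z,yaw):
    """yaw: world angle of tool y (mod pi). twist first, then shift (cm) in the turned axes; or shift in present axes"""
    s,p,R=st(); cur=np.arctan2(R[1,1],R[0,1]); tw=-((yaw-cur+np.pi/2)%np.pi-np.pi/2)
    D=np.array([x,y,z])-p; R2=R@Ro.from_rotvec([0,0,tw]).as_matrix()
    print('t',round(s['time_s'],1),'p',p.round(1),'yaw',round(cur,3),'q6',round(s['joint_positions'][5],2),'w',round(s['width'],3),'F',np.round(s['wrist_force'],1),'g',round(s['gripper_force'],1))
    print('  twist',round(tw,3),'alt',round(tw-np.sign(tw)*np.pi,3),'shift after twist',(D@R2/10).round(2),'before',(D@R/10).round(2))
E
python3 -c "
from h import *
plan(496,369,110,-0.098)"
```

```text
t 1.8 p [248.5 518.5 199.5] yaw 1.124 q6 -0.07 w 0.998 F [ 0.6 -0.2 -0.3] g 0.0
  twist 1.222 alt -1.92 shift after twist [-12.46  26.1    8.95] before [-28.79  -2.79   8.95]
```

```bash
python3 -m crank '[{"xyz":[-2.4,-0.23,0]},{"xyz":[-2.4,-0.23,0]},{"xyz":[-2.4,-0.23,0]},{"xyz":[-2.4,-0.23,0]},{"xyz":[-2.4,-0.23,0]},{"xyz":[-2.4,-0.23,0]},{"xyz":[-2.4,-0.23,0]},{"xyz":[-2.4,-0.23,0]},{"xyz":[-2.4,-0.23,0]},{"xyz":[-2.4,-0.23,0]}]' -0.1 40
python3 -m crank '[{"xyz":[-2.4,-0.23,0]},{"xyz":[-2.4,-0.23,0]},{"twist":0.136},{"twist":0.136},{"twist":0.136},{"twist":0.136},{"twist":0.136},{"twist":0.136},{"twist":0.136},{"twist":0.136}]'
python3 -m crank '[{"twist":0.134,"xyz":[0,0,2.2]},{"xyz":[0,0,2.2]},{"xyz":[0,0,2.2]},{"xyz":[0,0,2.2]},{},{}]'
python3 -c "
from h import *
plan(496,369,43,-0.098)
p,d=save('scene','s1.png');C=cloud('scene',d);objs('bed_bar','scene',C,60,75,1)
print([x['centre'] for x in models.place_of('bed_bar','scene')])"
```

```text
t 1.8 p [248.5 518.5 199.5] yaw 1.124 q6 -0.07 w 0.998 F [ 0.6 -0.2 -0.3] g 0.0
  twist 1.222 alt -1.92 shift after twist [-12.46  26.1   15.65] before [-28.79  -2.79  15.65]
bed_bar scene 0.7 153 med [493.1 362.7  66.5] mean [493.5 364.   66.3] ([494.5, 366.9, 93.6, 12.4], np.float64(1.469))
[[492.3, 368.2, 61.1]]$[0]: bad value
$[0]: bad value
$[1]: bad value
```

Each row needs both keys.

```bash
python3 -m crank '[{"xyz":[-2.4,-0.23,0],"twist":0},{"xyz":[-2.4,-0.23,0],"twist":0},{"xyz":[-2.4,-0.23,0],"twist":0},{"xyz":[-2.4,-0.23,0],"twist":0},{"xyz":[-2.4,-0.23,0],"twist":0},{"xyz":[-2.4,-0.23,0],"twist":0},{"xyz":[-2.4,-0.23,0],"twist":0},{"xyz":[-2.4,-0.23,0],"twist":0},{"xyz":[-2.4,-0.23,0],"twist":0},{"xyz":[-2.4,-0.23,0],"twist":0}]' -0.1 40
python3 -m crank '[{"xyz":[-2.4,-0.23,0],"twist":0},{"xyz":[-2.4,-0.23,0],"twist":0},{"xyz":[0,0,0],"twist":0.136},{"xyz":[0,0,0],"twist":0.136},{"xyz":[0,0,0],"twist":0.136},{"xyz":[0,0,0],"twist":0.136},{"xyz":[0,0,0],"twist":0.136},{"xyz":[0,0,0],"twist":0.136},{"xyz":[0,0,0],"twist":0.136},{"xyz":[0,0,0],"twist":0.136}]'
python3 -m crank '[{"xyz":[0,0,2.2],"twist":0.134},{"xyz":[0,0,2.2],"twist":0},{"xyz":[0,0,2.2],"twist":0},{"xyz":[0,0,2.2],"twist":0},{"xyz":[0,0,0],"twist":0},{"xyz":[0,0,0],"twist":0}]'
python3 -c "
from h import *
plan(496,369,43,-0.098)"
```

```text
time_s: 2.95
position: [455.8, 393.6, 199.5]
ee_rot: [0.222, 0.975, 0.0, 0.0]
wrist_force: [-0.2, 0.3, -0.1]
width: 0.457
gripper_force: 0.0
time_s: 3.95
position: [496.3, 369.2, 199.4]
ee_rot: [0.696, 0.718, -0.0, -0.0]
wrist_force: [-0.2, -0.2, 0.7]
width: 0.45
gripper_force: 0.0
time_s: 4.55
position: [496.2, 369.2, 111.5]
ee_rot: [0.741, 0.672, -0.0, -0.0]
wrist_force: [-0.1, -0.1, 0.5]
width: 0.452
gripper_force: 0.0
t 4.5 p [496.2 369.2 111.5] yaw -0.098 q6 0.67 w 0.452 F [-0.1 -0.1  0.5] g 0.0
  twist -0.0 alt 3.142 shift after twist [-0.02 -0.01  6.85] before [-0.02 -0.01  6.85]
```

```bash
python3 -m crank '[{"xyz":[0,0,2],"twist":0},{"xyz":[0,0,2],"twist":0},{"xyz":[0,0,2],"twist":0},{"xyz":[0,0,0.85],"twist":0},{"xyz":[0,0,0],"twist":0}]'
python3 -m crank '[{"xyz":[0,0,0],"twist":0},{"xyz":[0,0,0],"twist":0},{"xyz":[0,0,0],"twist":0},{"xyz":[0,0,0],"twist":0},{"xyz":[0,0,0],"twist":0},{"xyz":[0,0,0],"twist":0}]' -1 50
python3 -m crank '[{"xyz":[0,-1,0],"twist":0},{"xyz":[0,-1,0],"twist":0},{"xyz":[0,-1,0],"twist":0},{"xyz":[0,-1,0],"twist":0},{"xyz":[0,-1,0],"twist":0},{"xyz":[0,-1,0],"twist":0},{"xyz":[0,-1,0],"twist":0},{"xyz":[0,-1,0],"twist":0},{"xyz":[0,-1,0],"twist":0},{"xyz":[0,0,0],"twist":0}]'
```

```text
time_s: 5.05
position: [496.2, 369.2, 43.0]
ee_rot: [0.741, 0.672, -0.0, -0.0]
wrist_force: [0.7, -0.5, 0.1]
width: 0.451
gripper_force: 0.0
time_s: 5.65
position: [496.3, 369.2, 43.2]
ee_rot: [0.741, 0.672, 0.0, 0.0]
wrist_force: [-0.4, -0.4, 0.3]
width: 0.004
gripper_force: 0.0
time_s: 6.65
position: [404.8, 377.7, 42.9]
ee_rot: [0.741, 0.672, -0.001, -0.0]
wrist_force: [-0.4, -0.4, -0.5]
width: 0.001
gripper_force: 0.0
```

```bash
python3 -m crank '[{"xyz":[0,-0.2,0],"twist":0},{"xyz":[0,-0.2,0],"twist":0},{"xyz":[0,0,0],"twist":0}]'
python3 -m crank '[{"xyz":[0,-0.2,0],"twist":0},{"xyz":[0,-0.1,0],"twist":0},{"xyz":[0,0,0],"twist":0}]'
python3 -m crank '[{"xyz":[0,-0.2,0],"twist":0},{"xyz":[0,0,0],"twist":0}]'
```

```text
time_s: 6.95
position: [402.8, 378.4, 43.0]
ee_rot: [0.741, 0.672, 0.0, 0.0]
wrist_force: [0.2, 0.4, -0.4]
width: -0.002
gripper_force: 0.0
time_s: 7.25
position: [399.6, 378.6, 42.9]
ee_rot: [0.741, 0.672, -0.0, -0.0]
wrist_force: [-0.4, -0.0, 0.4]
width: -0.001
gripper_force: 0.0
time_s: 7.45
position: [397.5, 378.8, 43.0]
ee_rot: [0.741, 0.672, -0.0, -0.0]
wrist_force: [0.5, -0.1, 0.5]
width: -0.002
gripper_force: 0.0
```

```bash
python3 - <<'E'
from h import *
p,d=save('top','t1.png');C=cloud('top',d);objs('bed_bar','top',C,55,75,1)
print([x for x in models.place_of('bed_bar','top')])
p2,d=save('scene','s1.png')
cv2.imwrite('pics/both1.png',np.hstack([p[140:420,130:430],p2[140:420,130:430]])[:,:,::-1])
E
```

```text
bed_bar top 0.57 102 med [607.  467.3  64.4] mean [611.9 384.3  64.1] ([623.4, 378.9, 302.1, 57.3], np.float64(1.468))
[]
```

View pics/both1.png

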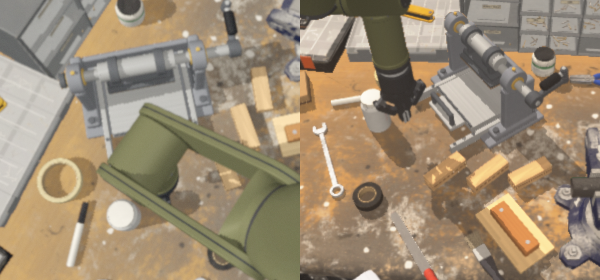

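```bash
python3 - <<'E'
from h import *
c=optics.calibration('scene')
def pr(X):
    v=np.array(c['R'])@X+np.array(c['t']);a=v[:2]/v[2];a=a*(1+c['k1']*(a@a));return (a*[c['fx'],c['fy']]+[c['cx'],c['cy']]).round()
s,p,R=st();print(p,pr(p),pr(p+[0,0,60]),pr(np.array([496,369,62.])))
p,d=optics.camera('scene');C=cloud('scene',d)
crop=cv2.resize(p[190:310,190:310],(720,720)[:2])[:590]
cv2.imwrite('pics/c2.png',crop[:,:,::-1])
M=(C[...,2]>58)&(C[...,2]<72)&(C[...,0]>380)&(C[...,0]<520)&(abs(C[...,1]-369)<60)
v,u=np.nonzero(M);print(len(v));Q=C[M]
for x in range(380,520,10):
    k=(Q[:,0]>=x)&(Q[:,0]<x+10);print(x,k.sum(),Q[k].mean(0).round() if k.any() else '')
E
```

```text
[397.75995065 378.93355786  43.02515915] [237. 267.] [234. 251.] [272. 244.]
161
380 0 
390 0 
400 0 
410 0 
420 0 
430 0 
440 0 
450 0 
460 0 
470 0 
480 39 [488. 338.  65.]
490 108 [495. 370.  66.]
500 14 [502. 398.  66.]
510 0
```

View pics/c2.png

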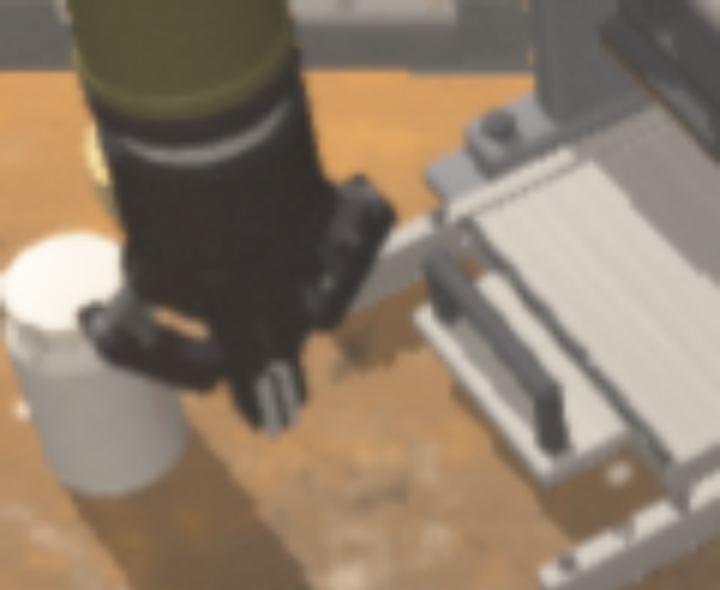

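```bash
python3 - <<'E'
from h import *
p,d=optics.camera('scene');C=cloud('scene',d)
for v in range(236,270,3): print(v,[C[v,u].round().astype(int).tolist() for u in (232,235,238)])
print(st()[0]['width'])
E
```

```text
236 [[397, 366, 167], [402, 361, 167], [408, 359, 165]]
239 [[396, 368, 156], [400, 360, 160], [407, 360, 154]]
242 [[402, 385, 127], [399, 362, 149], [405, 360, 145]]
245 [[391, 363, 144], [399, 366, 135], [406, 366, 129]]
248 [[392, 369, 127], [397, 366, 126], [403, 363, 124]]
251 [[388, 365, 123], [397, 368, 113], [404, 368, 109]]
254 [[389, 370, 107], [395, 368, 105], [402, 368, 99]]
257 [[387, 371, 98], [393, 369, 94], [400, 366, 92]]
260 [[386, 374, 84], [391, 367, 87], [398, 366, 82]]
263 [[410, 434, -2], [415, 428, -1], [421, 423, 0]]
266 [[404, 425, -1], [410, 420, -1], [415, 414, 0]]
269 [[399, 418, -3], [404, 412, -2], [412, 410, -6]]
0.0019272896254915347
```

```bash
python3 -m crank '[{"xyz":[0,0,1],"twist":0},{"xyz":[0,0,1],"twist":0},{"xyz":[0,0,1],"twist":0},{"xyz":[0,0,0],"twist":0},{"xyz":[0,0,0],"twist":0}]'
python3 - <<'E'
from h import *
p,d=optics.camera('scene');C=cloud('scene',d)
for v in range(246,284,2): print(v,[C[v,u].round().astype(int).tolist() for u in (234,237,240)])
cv2.imwrite('pics/c3.png',cv2.resize(p[190:310,190:310],None,fx=5,fy=5)[:,:,::-1])
E
```

```text
time_s: 8.25
position: [397.3, 378.5, 12.2]
ee_rot: [0.741, 0.672, -0.001, -0.0]
wrist_force: [1.2, 0.2, 0.2]
width: 0.002
gripper_force: 0.0
246 [[396, 366, 134], [400, 359, 136], [407, 358, 132]]
248 [[394, 364, 130], [400, 362, 127], [407, 360, 124]]
250 [[394, 367, 120], [400, 364, 118], [406, 362, 115]]
252 [[401, 384, 93], [398, 363, 114], [404, 358, 114]]
254 [[389, 361, 115], [398, 365, 105], [404, 362, 103]]
256 [[389, 362, 107], [397, 364, 99], [404, 364, 94]]
258 [[390, 368, 94], [396, 366, 91], [403, 364, 87]]
260 [[388, 365, 92], [396, 368, 81], [404, 370, 74]]
262 [[387, 368, 82], [394, 365, 79], [402, 366, 71]]
264 [[388, 371, 71], [393, 367, 70], [399, 363, 68]]
266 [[386, 370, 66], [392, 367, 64], [399, 365, 60]]
268 [[386, 374, 54], [391, 366, 58], [399, 367, 50]]
270 [[384, 372, 50], [390, 367, 50], [412, 400, -1]]
272 [[397, 405, -1], [402, 399, 1], [409, 396, -2]]
274 [[394, 401, -2], [400, 396, -3], [405, 391, -3]]
276 [[389, 392, 3], [396, 390, -2], [400, 382, 2]]
278 [[385, 387, 2], [391, 383, 1], [397, 378, 1]]
280 [[381, 380, 4], [389, 380, -1], [393, 373, 2]]
282 [[378, 376, 3], [385, 374, -1], [391, 370, -1]]
```

View pics/c3.png

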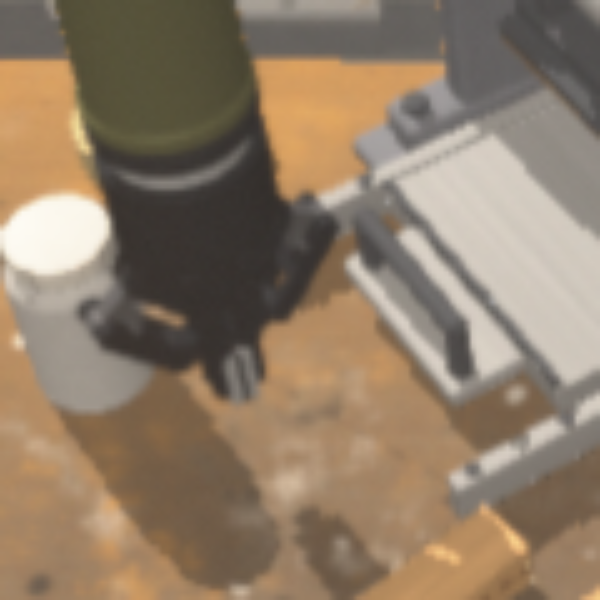

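The image shows the shut fingertips about 47 mm above the bench, while the reported TCP z is 12. So reported z reads about 35 mm too low, which explains the missed bar. I'll touch the bench lightly to fix the offset.

```bash
python3 -m crank '[{"xyz":[0,0,1],"twist":0},{"xyz":[0,0,1],"twist":0},{"xyz":[0,0,1],"twist":0},{"xyz":[0,0,0.5],"twist":0},{"xyz":[0,0,0],"twist":0}]'
python3 -m crank '[{"xyz":[0,0,0.3],"twist":0},{"xyz":[0,0,0],"twist":0}]' | sed -n '1,2p;4p'
python3 -m crank '[{"xyz":[0,0,0.3],"twist":0},{"xyz":[0,0,0],"twist":0}]'| sed -n '1,2p;4p'
python3 -m crank '[{"xyz":[0,0,0.2],"twist":0},{"xyz":[0,0,0],"twist":0}]'| sed -n '1,2p;4p'
```

```text
time_s: 8.8
position: [397.0, 378.2, -23.3]
ee_rot: [0.741, 0.672, -0.001, -0.0]
wrist_force: [0.1, 0.5, -0.4]
width: 0.003
gripper_force: 0.0
time_s: 9.0
position: [397.8, 378.9, -25.1]
wrist_force: [0.0, 0.2, 0.0]
time_s: 9.2
position: [397.7, 378.9, -28.0]
wrist_force: [0.1, 0.2, 0.6]
time_s: 9.4
position: [397.7, 378.8, -30.1]
wrist_force: [0.3, -0.8, -0.7]
```

```bash
for i in 1; do python3 -m crank '[{"xyz":[0,0,0.2],"twist":0},{"xyz":[0,0,0],"twist":0}]'| sed -n '2p;4p'
python3 -m crank '[{"xyz":[0,0,0.2],"twist":0},{"xyz":[0,0,0],"twist":0}]'| sed -n '2p;4p'
python3 -m crank '[{"xyz":[0,0,0.15],"twist":0},{"xyz":[0,0,0],"twist":0}]'| sed -n '2p;4p'; done
```

```text
position: [397.9, 379.1, -31.7]
wrist_force: [-1.0, 0.0, 2.7]
position: [398.0, 379.1, -31.8]
wrist_force: [-3.7, -3.4, 19.0]
position: [398.0, 379.1, -31.9]
wrist_force: [-5.4, -5.1, 30.7]
```

```bash
sed -i 's/D=np.array(\[x,y,z\])-p;/p=p+[0,0,31.6]; D=np.array([x,y,z])-p;/' h.py
python3 -m crank '[{"xyz":[0,0,-1],"twist":0},{"xyz":[0,0,-2.5],"twist":0},{"xyz":[0,0,-3],"twist":0},{"xyz":[0,0,-3],"twist":0},{"xyz":[0,0,0],"twist":0}]' -0.1 40
python3 -m crank '[{"xyz":[0,2,0],"twist":0},{"xyz":[0,2,0],"twist":0},{"xyz":[0,2,0],"twist":0},{"xyz":[0,2,0],"twist":0},{"xyz":[0,1.9,0],"twist":0},{"xyz":[0,0,0],"twist":0}]'
python3 -c "
from h import *
plan(495.5,369,43,-0.098)"
```

```text
time_s: 10.5
position: [400.4, 381.2, 63.4]
ee_rot: [0.741, 0.672, 0.004, 0.0]
wrist_force: [0.9, 0.6, -0.1]
width: 0.447
gripper_force: 0.0
time_s: 11.1
position: [499.7, 368.5, 57.7]
ee_rot: [0.742, 0.671, 0.0, 0.0]
wrist_force: [-0.3, 0.4, 0.3]
width: 0.454
gripper_force: 0.0
t 11.1 p [499.7 368.5  89.3] yaw -0.1 q6 0.67 w 0.454 F [-0.3  0.4  0.3] g 0.0
  twist -0.002 alt 3.14 shift after twist [ 0.01 -0.43  4.63] before [ 0.01 -0.43  4.63]
```

```bash
python3 -m crank '[{"xyz":[0,-0.43,1.5],"twist":0},{"xyz":[0,0,1.6],"twist":0},{"xyz":[0,0,1.5],"twist":0},{"xyz":[0,0,0],"twist":0}]'
python3 -m crank '[{"xyz":[0,0,0],"twist":0},{"xyz":[0,0,0],"twist":0},{"xyz":[0,0,0],"twist":0},{"xyz":[0,0,0],"twist":0},{"xyz":[0,0,0],"twist":0}]' -1 50
```

```text
time_s: 11.5
position: [489.3, 367.8, 10.2]
ee_rot: [0.741, 0.672, -0.004, -0.001]
wrist_force: [-0.3, -0.2, 0.0]
width: 0.45
gripper_force: 0.0
time_s: 12.0
position: [492.7, 369.7, 13.9]
ee_rot: [0.741, 0.672, 0.001, 0.0]
wrist_force: [2.1, -0.6, -3.2]
width: 0.114
gripper_force: 48.8
```

```bash
python3 -m crank '[{"xyz":[0,-1,0],"twist":0},{"xyz":[0,-1,0],"twist":0},{"xyz":[0,-1,0],"twist":0},{"xyz":[0,-1,0],"twist":0},{"xyz":[0,-1,0],"twist":0},{"xyz":[0,-1,0],"twist":0},{"xyz":[0,-1,0],"twist":0},{"xyz":[0,-1,0],"twist":0},{"xyz":[0,-1,0],"twist":0},{"xyz":[0,0,0],"twist":0}]'
python3 -m crank '[{"xyz":[0,-0.3,0],"twist":0},{"xyz":[0,0,0],"twist":0}]'| sed -n '2p;4p'
python3 -m crank '[{"xyz":[0,-0.3,0],"twist":0},{"xyz":[0,0,0],"twist":0}]'| sed -n '2p;4p'
python3 -m crank '[{"xyz":[0,-0.2,0],"twist":0},{"xyz":[0,0,0],"twist":0}]'| sed -n '2p;4p'
```

```text
time_s: 13.0
position: [399.8, 379.4, 13.9]
ee_rot: [0.741, 0.672, -0.0, -0.001]
wrist_force: [-3.2, 4.5, 2.8]
width: 0.119
gripper_force: 50.3
position: [399.2, 379.4, 13.8]
wrist_force: [0.6, 4.0, 3.0]
position: [398.6, 379.5, 13.8]
wrist_force: [4.8, 2.5, 0.7]
position: [398.7, 379.6, 13.9]
wrist_force: [10.1, -1.0, -1.3]
```

```bash

python3 -m crank '[{"xyz":[0,-0.3,0],"twist":0},{"xyz":[0,0,0],"twist":0},{"xyz":[0,0,0],"twist":0}]'| sed -n '2p;4p'
python3 -m crank '[{"xyz":[0,0.5,0],"twist":0},{"xyz":[0,0,0],"twist":0}]'| sed -n '2p;4p'
python3 -m crank '[{"xyz":[0,0,0],"twist":0},{"xyz":[0,0,0],"twist":0},{"xyz":[0,0,-2],"twist":0},{"xyz":[0,0,-3],"twist":0},{"xyz":[0,0,-4],"twist":0},{"xyz":[0,0,-4],"twist":0},{"xyz":[0,0,0],"twist":0}]' -0.1 50
python3 -c "
from h import *
p,d=save('scene','s4.png');C=cloud('scene',d);objs('bed_bar','scene',C,60,75,1)
print([x['centre'] for x in models.place_of('bed_bar','scene')],[x['centre'] for x in models.place_of('bed_top','scene')])
plan(470,167,60,0.01+1.571)"
```

```text
position: [398.8, 379.6, 13.9]
wrist_force: [17.4, -3.6, -5.8]
position: [398.5, 379.6, 13.8]
wrist_force: [6.4, 3.1, 1.2]
time_s: 14.8
position: [398.1, 380.7, 148.4]
ee_rot: [0.741, 0.672, 0.004, 0.0]
wrist_force: [0.1, 1.5, -0.3]
width: 0.45
gripper_force: 0.0
bed_bar scene 0.67 168 med [395.1 376.8  66. ] mean [395.3 376.6  66. ] ([396.3, 378.9, 97.1, 12.5], np.float64(1.472))
[[394.8, 377.9, 62.2]] [[504.2, 373.5, 34.1], [642.4, 156.0, 209.1], [361.3, 470.0, -0.5]]
t 15.0 p [394.5 377.6 173.5] yaw -0.098 q6 0.78 w 0.447 F [-0.7  0.7 -0.3] g 0.0
  twist 1.463 alt -1.679 shift after twist [ 7.37 21.11 11.38] before [-20.19   9.6   11.38]
```

```bash
python3 -m crank '[{"xyz":[0,0,0],"twist":-0.14},{"xyz":[0,0,0],"twist":-0.14},{"xyz":[0,0,0],"twist":-0.14},{"xyz":[0,0,0],"twist":-0.14},{"xyz":[0,0,0],"twist":-0.14},{"xyz":[0,0,0],"twist":-0.14},{"xyz":[0,0,0],"twist":-0.14},{"xyz":[0,0,0],"twist":-0.14},{"xyz":[0,0,0],"twist":-0.14},{"xyz":[0,0,0],"twist":-0.14}]' 0.4 40 | sed -n 2p
python3 -m crank '[{"xyz":[0,0,0],"twist":-0.14},{"xyz":[0,0,0],"twist":-0.14},{"xyz":[0,0,0],"twist":-0.017},{"xyz":[0,0,0],"twist":0}]'  | sed -n 2p
python3 -c "
from h import *
p,d=save('top','t4.png');C=cloud('top',d);objs('bed_bar','top',C,60,75,1)
plan(401.8,237.2,60,0.028+1.571)"
```

```text
position: [394.7, 377.6, 141.0]
position: [395.4, 378.2, 141.9]
bed_bar top 0.95 62 med [394.5 343.4  67.1] mean [394.6 343.5  67. ] ([395.3, 344.5, 24.9, 11.0], np.float64(1.501))
t 16.5 p [395.9 378.6 174.2] yaw 1.597 q6 -0.91 w 0.7 F [-0.4  0.  -0.3] g 0.0
  twist -0.002 alt 3.139 shift after twist [ -0.21 -14.13  11.43] before [ -0.24 -14.13  11.43]
```

```bash
python3 -m crank '[{"xyz":[0,-2.8,0],"twist":0},{"xyz":[0,-2.8,0],"twist":0},{"xyz":[0,-2.8,1],"twist":0},{"xyz":[-0.1,-2.8,2],"twist":0},{"xyz":[-0.1,-2.9,2],"twist":0},{"xyz":[0,0,3],"twist":0},{"xyz":[0,0,3],"twist":0},{"xyz":[0,0,0],"twist":0},{"xyz":[0,0,0],"twist":0}]'|sed -n 2p
python3 -c "
from h import *
plan(401.8,237.2,3,0.028+1.571)"
```

```text
position: [402.1, 238.0, 33.4]
t 17.4 p [402.1 238.   65. ] yaw 1.598 q6 -1.15 w 0.703 F [1.2 0.3 0.9] g 0.0
  twist -0.001 alt 3.141 shift after twist [ 0.02 -0.07  6.2 ] before [ 0.02 -0.07  6.2 ]
```

```bash
python3 -m crank '[{"xyz":[0,-0.1,2],"twist":0},{"xyz":[0,0,2],"twist":0},{"xyz":[0,0,2.2],"twist":0},{"xyz":[0,0,0],"twist":0}]'|sed -n '2p;4p'
python3 -m crank '[{"xyz":[0,0,0],"twist":0},{"xyz":[0,0,0],"twist":0},{"xyz":[0,0,0],"twist":0},{"xyz":[0,0,0],"twist":0},{"xyz":[0,0,0],"twist":0}]' -1 45
python3 -m crank '[{"xyz":[0,0,-2],"twist":0},{"xyz":[0,0,-2],"twist":0},{"xyz":[0,0,-2],"twist":0},{"xyz":[0,0,-2],"twist":0},{"xyz":[0,0,-2],"twist":0},{"xyz":[0,0,-2],"twist":0},{"xyz":[0,0,0],"twist":0}]'
python3 -c "
from h import *
plan(508.4,429.2,100,-0.098+1.571)"
```

```text
position: [402.2, 237.3, -28.8]
wrist_force: [-0.6, -1.1, 0.1]
time_s: 18.3
position: [403.9, 238.0, -26.8]
ee_rot: [-0.014, 1.0, 0.001, 0.002]
wrist_force: [0.3, 1.0, 7.3]
width: 0.39
gripper_force: 46.0
time_s: 19.0
position: [404.6, 238.2, 94.5]
ee_rot: [-0.014, 1.0, 0.001, 0.003]
wrist_force: [0.3, 0.5, -1.1]
width: 0.389
gripper_force: 45.0
t 19.0 p [404.6 238.2 126.1] yaw 1.599 q6 -1.16 w 0.389 F [ 0.3  0.5 -1.1] g 45.0
  twist 0.126 alt -3.016 shift after twist [-8.45 20.01  2.73] before [-10.89  18.79   2.73]
```

```bash
python3 -m crank '[{"xyz":[-1.0,1.9,0],"twist":0},{"xyz":[-1.1,1.9,0],"twist":0},{"xyz":[-1.1,1.9,0],"twist":0},{"xyz":[-1.1,1.9,0],"twist":0},{"xyz":[-1.1,1.9,0],"twist":0},{"xyz":[-1.1,1.9,0],"twist":0},{"xyz":[-1.1,1.9,0],"twist":0},{"xyz":[-1.1,1.9,0],"twist":0},{"xyz":[-1.1,1.8,0],"twist":0},{"xyz":[-1.1,1.8,0],"twist":0.126}]'|sed -n 2p
python3 -m crank '[{"xyz":[0,0,2],"twist":0},{"xyz":[0,0,2],"twist":0},{"xyz":[0,0,0],"twist":0},{"xyz":[0,0,0],"twist":0}]'|sed -n '2p;4,6p'
python3 -c "
from h import *
plan(508.4,429.2,37.6,-0.098+1.571)"
```

```text
position: [505.9, 428.5, 90.3]
position: [505.3, 427.5, 50.5]
wrist_force: [0.8, 0.9, -0.4]
width: 0.389
gripper_force: 45.0
t 20.4 p [505.3 427.5  82.1] yaw 1.473 q6 -0.83 w 0.389 F [ 0.8  0.9 -0.4] g 45.0
  twist -0.0 alt 3.142 shift after twist [-0.3   0.2   4.45] before [-0.3   0.2   4.45]
```

```bash
python3 -m crank '[{"xyz":[-0.2,0.2,1.5],"twist":0},{"xyz":[0,0,1.5],"twist":0},{"xyz":[0,0,1],"twist":0},{"xyz":[0,0,0],"twist":0}]'|sed -n '2p;4,6p'
python3 -m crank '[{"xyz":[0,0,0.3],"twist":0},{"xyz":[0,0,0],"twist":0}]'|sed -n '2p;4,6p'
python3 -m crank '[{"xyz":[0,0,0.2],"twist":0},{"xyz":[0,0,0],"twist":0}]'|sed -n '2p;4,6p'
```

```text
position: [506.7, 428.6, 9.1]
wrist_force: [0.3, 0.1, -1.0]
width: 0.388
gripper_force: 45.0
position: [508.4, 430.0, 8.4]
wrist_force: [-0.0, 0.1, -1.1]
width: 0.39
gripper_force: 45.0
position: [508.4, 430.0, 6.7]
wrist_force: [0.7, 0.1, -1.2]
width: 0.392
gripper_force: 45.0
```

```bash

python3 -m crank '[{"xyz":[0,0,0.2],"twist":0},{"xyz":[0,0,0],"twist":0}]'|sed -n '2p;4p'
python3 -m crank '[{"xyz":[0,0,0.15],"twist":0},{"xyz":[0,0,0],"twist":0}]'|sed -n '2p;4p'
python3 -m crank '[{"xyz":[0,0,0],"twist":0},{"xyz":[0,0,0],"twist":0},{"xyz":[0,0,0],"twist":0},{"xyz":[0,0,-1],"twist":0},{"xyz":[0,0,-2],"twist":0},{"xyz":[0,0,-3],"twist":0},{"xyz":[0,0,-3],"twist":0},{"xyz":[0,0,0],"twist":0}]' 0.1|sed -n '2p;4,6p'
python3 -c "
from h import *
plan(471.2,167.7,65,0.01+1.571)"
```

```text
position: [508.7, 430.2, 5.2]
wrist_force: [0.2, -1.2, 2.6]
position: [508.9, 430.3, 5.2]
wrist_force: [-1.7, -1.9, 11.6]
position: [511.5, 432.4, 98.6]
wrist_force: [0.3, -0.1, 0.7]
width: 0.549
gripper_force: 0.0
t 22.4 p [511.5 432.4 130.2] yaw 1.473 q6 -0.83 w 0.549 F [ 0.3 -0.1  0.7] g 0.0
  twist -0.108 alt 3.034 shift after twist [  4.35 -26.46   6.33] before [  1.47 -26.78   6.33]
```

```bash
python3 -m crank '[{"xyz":[0.1,-2.7,0],"twist":0},{"xyz":[0.1,-2.7,0],"twist":0},{"xyz":[0.1,-2.7,0],"twist":0},{"xyz":[0.1,-2.7,0],"twist":0},{"xyz":[0.2,-2.7,0],"twist":0},{"xyz":[0.2,-2.7,0],"twist":0},{"xyz":[0.2,-2.7,0],"twist":0},{"xyz":[0.2,-2.6,1],"twist":0},{"xyz":[0.2,-2.6,2],"twist":0},{"xyz":[0.2,-2.6,3],"twist":-0.108}]' 0.4|sed -n 2p
python3 -m crank '[{"xyz":[0,0,0],"twist":0},{"xyz":[0,0,0],"twist":0},{"xyz":[0,0,0],"twist":0}]'|sed -n '2p;4,6p'
python3 -c "
from h import *
plan(471.2,167.7,6,0.01+1.571)"
```

```text
position: [467.7, 165.3, 33.8]
position: [467.8, 166.7, 33.8]
wrist_force: [0.4, 0.3, 0.4]
width: 0.699
gripper_force: 0.0
t 23.7 p [467.8 166.7  65.4] yaw 1.58 q6 -1.32 w 0.699 F [0.4 0.3 0.4] g 0.0
  twist -0.001 alt 3.141 shift after twist [-0.33  0.09  5.94] before [-0.33  0.09  5.94]
```

```bash
python3 -m crank '[{"xyz":[-0.2,0.1,2],"twist":0},{"xyz":[0,0,2],"twist":0},{"xyz":[0,0,1.9],"twist":0},{"xyz":[0,0,0],"twist":0}]'|sed -n '2p;4p'
python3 -m crank '[{"xyz":[0,0,0],"twist":0},{"xyz":[0,0,0],"twist":0},{"xyz":[0,0,0],"twist":0},{"xyz":[0,0,0],"twist":0},{"xyz":[0,0,0],"twist":0}]' -1 45|sed -n '2p;4,6p'
python3 -m crank '[{"xyz":[0,0,-2],"twist":0},{"xyz":[0,0,-2],"twist":0},{"xyz":[0,0,-2],"twist":0},{"xyz":[0,0,-2],"twist":0},{"xyz":[0,0,-2],"twist":0},{"xyz":[0,0,-2],"twist":0},{"xyz":[0,0,0],"twist":0}]'|sed -n '2p;4,6p'
python3 -c "
from h import *
plan(502.5,369.5,80,-0.098+1.571)"
```

```text
position: [468.0, 167.7, -26.9]
wrist_force: [-0.7, -0.5, 0.0]
position: [469.7, 167.5, -24.7]
wrist_force: [-0.4, 1.8, 6.8]
width: 0.387
gripper_force: 46.9
position: [470.5, 167.3, 96.8]
wrist_force: [0.2, 0.1, -0.1]
width: 0.389
gripper_force: 46.0
t 25.3 p [470.5 167.3 128.4] yaw 1.581 q6 -1.32 w 0.389 F [ 0.2  0.1 -0.1] g 46.0
  twist 0.108 alt -3.034 shift after twist [-1.19 20.43  4.89] before [-3.38 20.18  4.89]
```

```bash
python3 -m crank '[{"xyz":[-0.3,2.0,0],"twist":0},{"xyz":[-0.4,2.0,0],"twist":0},{"xyz":[-0.3,2.0,0],"twist":0},{"xyz":[-0.4,2.0,0],"twist":0},{"xyz":[-0.3,2.0,0],"twist":0},{"xyz":[-0.4,2.0,0],"twist":0},{"xyz":[-0.3,2.0,0],"twist":0},{"xyz":[-0.4,2.0,0],"twist":0},{"xyz":[-0.3,2.1,0],"twist":0},{"xyz":[-0.3,2.1,0],"twist":0.108}]'|sed -n 2p
python3 -m crank '[{"xyz":[0,0,2.4],"twist":0},{"xyz":[0,0,2.4],"twist":0},{"xyz":[0,0,0],"twist":0},{"xyz":[0,0,0],"twist":0}]'|sed -n '2p;4,6p'
python3 -c "
from h import *
plan(502.5,369.5,42,-0.098+1.571)"
```

```text
position: [500.2, 370.4, 93.5]
position: [499.7, 369.2, 45.4]
wrist_force: [0.4, 0.5, -1.5]
width: 0.383
gripper_force: 46.0
t 26.7 p [499.7 369.2  77. ] yaw 1.473 q6 -0.9 w 0.383 F [ 0.4  0.5 -1.5] g 46.0
  twist 0.0 alt -3.141 shift after twist [-0.28  0.06  3.5 ] before [-0.28  0.06  3.5 ]
```

```bash
python3 -m crank '[{"xyz":[-0.1,0,1.2],"twist":0},{"xyz":[0,0,1.2],"twist":0},{"xyz":[0,0,0.8],"twist":0},{"xyz":[0,0,0],"twist":0}]'|sed -n '2p;4p'
python3 -m crank '[{"xyz":[0,0,0.3],"twist":0},{"xyz":[0,0,0],"twist":0}]'|sed -n '2p;4p'
python3 -m crank '[{"xyz":[0,0,0.2],"twist":0},{"xyz":[0,0,0],"twist":0}]'|sed -n '2p;4p'
python3 -m crank '[{"xyz":[0,0,0.1],"twist":0},{"xyz":[0,0,0],"twist":0}]'|sed -n '2p;4p'
```

```text
position: [500.1, 368.2, 12.5]
wrist_force: [0.5, 0.3, -0.1]
position: [501.3, 369.0, 10.9]
wrist_force: [-0.0, -0.1, -0.6]
position: [501.3, 369.1, 9.1]
wrist_force: [-0.3, 0.0, -1.3]
position: [501.2, 369.1, 8.1]
wrist_force: [0.5, 0.1, -0.9]
```

```bash

python3 -m crank '[{"xyz":[0,0,0.15],"twist":0},{"xyz":[0,0,0],"twist":0}]'|sed -n '2p;4p'
python3 -m crank '[{"xyz":[0,0,0.15],"twist":0},{"xyz":[0,0,0],"twist":0}]'|sed -n '2p;4p'
python3 -m crank '[{"xyz":[0,0,0],"twist":0},{"xyz":[0,0,0],"twist":0},{"xyz":[0,0,0],"twist":0},{"xyz":[0,0,-1],"twist":0},{"xyz":[0,0,-2],"twist":0},{"xyz":[0,0,-3],"twist":0},{"xyz":[0,0,-3],"twist":0},{"xyz":[0,0,0],"twist":0}]' 0.1|sed -n '2p;4,6p'
python3 -c "
from h import *
plan(543.2,104,65,-0.17+1.571)"
```

```text
position: [501.5, 369.2, 7.4]
wrist_force: [-1.2, -0.1, 4.7]
position: [502.0, 369.1, 7.3]
wrist_force: [-2.5, -2.3, 12.7]
position: [504.4, 371.2, 100.1]
wrist_force: [1.3, 0.0, 1.1]
width: 0.551
gripper_force: 0.0
t 28.9 p [504.4 371.2 131.7] yaw 1.473 q6 -0.91 w 0.551 F [1.3 0.  1.1] g 0.0
  twist 0.072 alt -3.069 shift after twist [ -8.29 -25.72   6.57] before [ -6.41 -26.25   6.57]
```

```bash
python3 -m crank '[{"xyz":[0,-2.7,0],"twist":0},{"xyz":[0,-2.7,0],"twist":0},{"xyz":[0,-2.7,0],"twist":0},{"xyz":[0,-2.7,0],"twist":0},{"xyz":[0,-2.7,0],"twist":0},{"xyz":[-0.4,-2.6,0],"twist":0},{"xyz":[-1.0,-2.6,0],"twist":0},{"xyz":[-1.6,-2.6,1],"twist":0},{"xyz":[-1.6,-2.5,2],"twist":0},{"xyz":[-1.6,-2.4,3],"twist":0.072}]' 0.4|sed -n 2p
python3 -m crank '[{"xyz":[0,0,0],"twist":0},{"xyz":[0,0,0],"twist":0},{"xyz":[0,0,0],"twist":0}]'|sed -n '2p;4,6p'
python3 -c "
from h import *
plan(543.2,104,6,-0.17+1.571)"
```

```text
position: [539.4, 101.3, 35.8]
position: [537.2, 102.9, 35.4]
wrist_force: [0.1, -0.5, 0.0]
width: 0.702
gripper_force: 0.0
t 30.2 p [537.2 102.9  67. ] yaw 1.402 q6 -1.29 w 0.702 F [ 0.1 -0.5  0. ] g 0.0
  twist 0.001 alt -3.141 shift after twist [-0.57  0.21  6.1 ] before [-0.57  0.21  6.1 ]
```

```bash
python3 -m crank '[{"xyz":[-0.4,0.2,2],"twist":0},{"xyz":[0,0,2],"twist":0},{"xyz":[0,0,1.8],"twist":0},{"xyz":[0,0,0],"twist":0}]'|sed -n '2p;4p'
python3 -m crank '[{"xyz":[0,0,0],"twist":0},{"xyz":[0,0,0],"twist":0},{"xyz":[0,0,0],"twist":0},{"xyz":[0,0,0],"twist":0},{"xyz":[0,0,0],"twist":0}]' -1 45|sed -n '2p;4,6p'
python3 -m crank '[{"xyz":[0,0,-2],"twist":0},{"xyz":[0,0,-2],"twist":0},{"xyz":[0,0,-2],"twist":0},{"xyz":[0,0,-2],"twist":0},{"xyz":[0,0,-2],"twist":0},{"xyz":[0,0,-2],"twist":0},{"xyz":[0,0,0],"twist":0}]'|sed -n '2p;4,6p'
python3 -c "
from h import *
plan(496.6,309.8,80,-0.098+1.571)
p,d=save('top','t5.png');C=cloud('top',d);objs('blank_0','top',C,45,70,1)
p,d=save('scene','s5.png');C=cloud('scene',d);objs('blank_0','scene',C,45,70,1)
"
```

```text
position: [539.9, 104.6, -23.9]
wrist_force: [-0.5, 0.2, 0.1]
position: [542.8, 104.1, -21.5]
wrist_force: [-0.9, 2.3, 5.5]
width: 0.385
gripper_force: 46.5
position: [544.0, 103.7, 100.0]
wrist_force: [0.5, -0.5, -1.1]
width: 0.384
gripper_force: 45.6
t 31.8 p [544.  103.7 131.6] yaw 1.401 q6 -1.29 w 0.384 F [ 0.5 -0.5 -1.1] g 45.6
  twist -0.072 alt 3.07 shift after twist [ 6.77 20.04  5.14] before [ 8.19 19.5   5.14]
blank_0 top 0.96 750 med [503.  369.   60.5] mean [503.4 369.   60.4] ([505.3, 369.1, 101.0, 34.1], np.float64(-0.092))
blank_0 top 0.56 778 med [507.  430.   60.5] mean [507.4 430.   60.2] ([508.6, 430.3, 100.1, 34.5], np.float64(-0.076))
blank_0 scene 0.96 530 med [503.2 422.5  59.1] mean [503.6 424.3  57.7] ([505.2, 427.0, 99.9, 38.8], np.float64(-0.033))
blank_0 scene 0.66 567 med [498.8 361.1  59.1] mean [499.6 362.8  57.8] ([502.3, 365.4, 101.5, 37.0], np.float64(-0.093))
```

```bash
python3 -m crank '[{"xyz":[2.0,0.5,0],"twist":0},{"xyz":[2.0,1.0,0],"twist":0},{"xyz":[2.0,2.0,0],"twist":0},{"xyz":[1.2,2.2,0],"twist":0},{"xyz":[1.0,2.2,0],"twist":0},{"xyz":[0,2.4,0],"twist":0},{"xyz":[0,2.4,0],"twist":0},{"xyz":[0,2.4,0],"twist":0},{"xyz":[0,2.3,0],"twist":0},{"xyz":[0,2.1,0],"twist":-0.072}]'|sed -n 2p
python3 -m crank '[{"xyz":[0,0,2.4],"twist":0},{"xyz":[0,0,2.4],"twist":0},{"xyz":[0,0,0],"twist":0},{"xyz":[0,0,0],"twist":0}]'|sed -n '2p;4,6p'
python3 -c "
from h import *
plan(496.6,309.5,44,-0.098+1.571)"
```

```text
position: [492.9, 310.2, 95.3]
position: [492.7, 309.0, 47.7]
wrist_force: [0.3, -0.2, -0.8]
width: 0.387
gripper_force: 45.6
t 33.4 p [492.7 309.   79.3] yaw 1.473 q6 -0.99 w 0.387 F [ 0.3 -0.2 -0.8] g 45.6
  twist -0.0 alt 3.142 shift after twist [-0.4   0.1   3.53] before [-0.4   0.1   3.53]
```

```bash
python3 -m crank '[{"xyz":[-0.3,0.0,1.2],"twist":0},{"xyz":[0,0,1.2],"twist":0},{"xyz":[0,0,0.8],"twist":0},{"xyz":[0,0,0],"twist":0}]'|sed -n '2p;4p'
python3 -m crank '[{"xyz":[0,0,0.2],"twist":0},{"xyz":[0,0,0],"twist":0}]'|sed -n '2p;4p'
python3 -m crank '[{"xyz":[0,0,0.15],"twist":0},{"xyz":[0,0,0],"twist":0}]'|sed -n '2p;4p'
python3 -m crank '[{"xyz":[0,0,0.1],"twist":0},{"xyz":[0,0,0],"twist":0}]'|sed -n '2p;4p'
```

```text
position: [495.6, 308.5, 15.6]
wrist_force: [0.9, 0.0, -0.3]
position: [496.8, 309.3, 15.1]
wrist_force: [-0.5, 0.9, -0.8]
position: [496.9, 309.4, 13.7]
wrist_force: [-0.3, 0.6, -0.8]
position: [496.7, 309.3, 12.5]
wrist_force: [-0.2, -0.4, -0.5]
```

```bash

python3 -m crank '[{"xyz":[0,0,0.15],"twist":0},{"xyz":[0,0,0],"twist":0}]'|sed -n '2p;4p'
python3 -m crank '[{"xyz":[0,0,0.15],"twist":0},{"xyz":[0,0,0],"twist":0}]'|sed -n '2p;4p'
python3 -m crank '[{"xyz":[0,0,0],"twist":0},{"xyz":[0,0,0],"twist":0},{"xyz":[0,0,0],"twist":0},{"xyz":[0,0,-1],"twist":0},{"xyz":[0,0,-2],"twist":0},{"xyz":[0,0,-3],"twist":0},{"xyz":[0,0,-3],"twist":0},{"xyz":[0,0,0],"twist":0}]' 0.1|sed -n '2p;4,6p'
python3 -m crank '[{"xyz":[0,-2.4,0],"twist":0},{"xyz":[0,-2.4,0],"twist":0},{"xyz":[0,-2.4,0],"twist":0},{"xyz":[0,-2.4,0],"twist":0},{"xyz":[0,-2.4,0],"twist":0},{"xyz":[0,-2.4,0],"twist":0},{"xyz":[0,0,0],"twist":0.14},{"xyz":[0,0,0],"twist":0.14},{"xyz":[0,0,0],"twist":0.14},{"xyz":[0,0,0],"twist":0.14}]' 0.5|sed -n 2p
python3 -m crank '[{"xyz":[0,0,0],"twist":0.14},{"xyz":[0,0,0],"twist":0.14},{"xyz":[0,0,0],"twist":0.14},{"xyz":[0,0,0],"twist":0.14},{"xyz":[0,0,0],"twist":0.14},{"xyz":[0,0,0],"twist":0.14},{"xyz":[0,0,0],"twist":0.14},{"xyz":[0,0,0],"twist":0},{"xyz":[0,0,0],"twist":0}]' |sed -n 2p
python3 -c "
from h import *
for n in ('top','scene'):
    p,d=save(n,n+'6.png');C=cloud(n,d);objs('blank_0',n,C,45,70,1);objs('caul',n,C,26,40,1)
plan(422.5,24.5,90,-0.076)
"
```

```text
position: [496.6, 309.2, 10.8]
wrist_force: [-0.2, -0.7, -0.7]
position: [496.9, 309.3, 10.6]
wrist_force: [-1.2, -1.2, 7.2]
position: [500.1, 311.1, 104.5]
wrist_force: [1.3, -0.6, 0.4]
width: 0.552
gripper_force: 0.0
position: [482.3, 165.7, 99.3]
position: [482.4, 165.9, 99.4]
blank_0 top 0.87 736 med [496.3 309.6  60.4] mean [496.9 309.7  60.4] ([498.4, 309.4, 99.8, 33.7], np.float64(-0.098))
blank_0 top 0.78 775 med [507.3 429.9  60.4] mean [507.8 429.8  60.2] ([509.0, 430.3, 99.7, 34.2], np.float64(-0.085))
blank_0 top 0.67 734 med [503.2 368.7  60.4] mean [503.4 368.7  60.3] ([505.1, 368.6, 100.1, 33.5], np.float64(-0.085))
caul top 0.69 204 med [424.   75.2  32.1] mean [424.9  74.2  32.2] ([427.0, 70.2, 37.3, 34.8], np.float64(-0.072))
blank_0 scene 0.93 564 med [498.9 361.2  59.1] mean [499.6 362.6  57.7] ([502.0, 366.0, 100.6, 36.1], np.float64(-0.103))
blank_0 scene 0.83 416 med [477.8 308.1  59.4] mean [482.7 308.   58.5] ([493.1, 308.1, 95.1, 36.9], np.float64(-0.06))
blank_0 scene 0.81 526 med [504.4 422.5  58.8] mean [504.1 424.1  57.5] ([505.2, 427.5, 99.7, 38.0], np.float64(-0.038))
caul scene 0.96 1037 med [419.6  20.5  32.3] mean [419.8  21.1  32.2] ([421.0, 22.9, 122.7, 38.8], np.float64(1.505))
t 37.8 p [482.7 166.  131.1] yaw -0.066 q6 0.31 w 0.753 F [-0.1  0.1  0.3] g 0.0
  twist 0.01 alt -3.132 shift after twist [-14.56  -4.93   4.11] before [-14.51  -5.07   4.11]
```

```bash
python3 -m crank '[{"xyz":[-2.0,-0.7,0],"twist":0},{"xyz":[-2.0,-0.7,0],"twist":0},{"xyz":[-2.1,-0.7,0],"twist":0},{"xyz":[-2.1,-0.7,0],"twist":0},{"xyz":[-2.1,-0.7,0],"twist":0},{"xyz":[-2.1,-0.7,0],"twist":0},{"xyz":[-2.1,-0.8,2],"twist":0},{"xyz":[0,0,2],"twist":0.01},{"xyz":[0,0,0],"twist":0},{"xyz":[0,0,0],"twist":0}]' 0.5 |sed -n 2p
python3 -c "
from h import *
plan(422.4,24.5,15,-0.076)
"
```

```text
position: [423.1, 24.7, 59.6]
t 38.8 p [423.1  24.7  91.2] yaw -0.077 q6 0.04 w 0.748 F [-0.  -0.1 -0.1] g 0.0
  twist -0.001 alt 3.141 shift after twist [-0.03 -0.07  7.62] before [-0.03 -0.07  7.62]
```

```bash
python3 -m crank '[{"xyz":[0,0,2],"twist":0},{"xyz":[0,0,2],"twist":0},{"xyz":[0,0,2],"twist":0},{"xyz":[0,0,1.6],"twist":0},{"xyz":[0,0,0],"twist":0},{"xyz":[0,0,0],"twist":0}]'|sed -n '2p;4p'
python3 -m crank '[{"xyz":[0,0,0],"twist":0},{"xyz":[0,0,0],"twist":0},{"xyz":[0,0,0],"twist":0},{"xyz":[0,0,0],"twist":0},{"xyz":[0,0,0],"twist":0}]' -1 60|sed -n '2p;4,6p'
python3 -m crank '[{"xyz":[0,0,-1],"twist":0},{"xyz":[0,0,-2],"twist":0},{"xyz":[0,0,-2],"twist":0},{"xyz":[0,0,-2],"twist":0},{"xyz":[0,0,-2],"twist":0},{"xyz":[0,0,-2],"twist":0},{"xyz":[0,0,-2],"twist":0},{"xyz":[0,0,-1],"twist":0},{"xyz":[0,0,0],"twist":0}]'|sed -n '2p;4,6p'
python3 -c "
from h import *
plan(502.5,369.5,155,-0.098)"
```

```text
position: [424.0, 25.0, -15.9]
wrist_force: [0.3, -0.2, 0.1]
position: [423.9, 24.7, -15.2]
wrist_force: [-0.7, 0.4, 7.2]
width: 0.43
gripper_force: 60.3
position: [424.2, 24.6, 125.2]
wrist_force: [-0.7, -0.4, -2.8]
width: 0.427
gripper_force: 61.0
t 40.8 p [424.2  24.6 156.8] yaw -0.077 q6 0.04 w 0.427 F [-0.7 -0.4 -2.8] g 61.0
  twist 0.021 alt -3.121 shift after twist [35.09  4.42  0.2 ] before [34.99  5.16  0.2 ]
```

```bash
python3 -m crank '[{"xyz":[2,0.4,0],"twist":0},{"xyz":[2.5,0.4,0],"twist":0},{"xyz":[2.5,0.4,0],"twist":0},{"xyz":[2.5,0.4,0],"twist":0},{"xyz":[2.5,0.4,0],"twist":0},{"xyz":[2.5,0.4,0],"twist":0},{"xyz":[2.5,0.4,0],"twist":0},{"xyz":[2.5,0.4,0],"twist":0},{"xyz":[2.5,0.4,0],"twist":0},{"xyz":[2.5,0.4,0],"twist":0}]'|sed -n '2p;5p'
python3 -m crank '[{"xyz":[2.5,0.3,0],"twist":0},{"xyz":[2.5,0.3,0],"twist":0},{"xyz":[2.5,0.3,0],"twist":0},{"xyz":[2.0,0.2,0],"twist":0},{"xyz":[1.0,0.1,0],"twist":0.021},{"xyz":[0,0,2],"twist":0},{"xyz":[0,0,2],"twist":0},{"xyz":[0,0,0],"twist":0},{"xyz":[0,0,0],"twist":0}]'|sed -n '2p;5p'
python3 -c "
from h import *
plan(502.8,369.5,80,-0.098)"
```

```text
position: [480.9, 266.4, 122.0]
width: 0.427
position: [500.9, 369.0, 82.2]
width: 0.432
t 42.7 p [500.9 369.  113.8] yaw -0.098 q6 0.67 w 0.432 F [-0.2  0.1 -1.5] g 60.9
  twist -0.0 alt 3.142 shift after twist [0.08 0.19 3.38] before [0.08 0.19 3.38]
```

```bash
python3 -m crank '[{"xyz":[0,0,1.2],"twist":0},{"xyz":[0,0,1.2],"twist":0},{"xyz":[0,0,0.7],"twist":0},{"xyz":[0,0,0],"twist":0},{"xyz":[0,0,0],"twist":0}]'|sed -n '2p;4p'
python3 -m crank '[{"xyz":[0,0,0.2],"twist":0},{"xyz":[0,0,0],"twist":0}]'|sed -n '2p;4p'
python3 -m crank '[{"xyz":[0,0,0.2],"twist":0},{"xyz":[0,0,0],"twist":0}]'|sed -n '2p;4p'
python3 -m crank '[{"xyz":[0,0,0.15],"twist":0},{"xyz":[0,0,0],"twist":0}]'|sed -n '2p;4p'
python3 -m crank '[{"xyz":[0,0,0.1],"twist":0},{"xyz":[0,0,0],"twist":0}]'|sed -n '2p;4p'
```

```text
position: [501.8, 369.5, 52.3]
wrist_force: [0.0, 0.3, -2.2]
position: [502.1, 369.8, 50.7]
wrist_force: [-0.3, -0.0, -2.4]
position: [501.8, 369.6, 48.5]
wrist_force: [-0.0, -0.9, -2.0]
position: [501.8, 369.6, 46.8]
wrist_force: [-0.9, 0.4, -2.3]
position: [501.8, 369.5, 45.9]
wrist_force: [0.3, -0.0, -1.5]
```

```bash

python3 -m crank '[{"xyz":[0.0,0.1,0.1],"twist":0},{"xyz":[0,0,0],"twist":0}]'|sed -n '2p;4p'
python3 -m crank '[{"xyz":[0,0,0.1],"twist":0},{"xyz":[0,0,0],"twist":0}]'|sed -n '2p;4p'
python3 -m crank '[{"xyz":[0,0,0.1],"twist":0},{"xyz":[0,0,0],"twist":0}]'|sed -n '2p;4p'
```

```text
position: [503.0, 369.6, 45.0]
wrist_force: [-1.2, -0.7, -2.5]
position: [503.0, 369.6, 44.8]
wrist_force: [-0.8, -1.0, 3.5]
position: [503.3, 369.6, 44.8]
wrist_force: [-1.6, -2.2, 10.2]
```

```bash

python3 -m crank '[{"xyz":[0,0,0],"twist":0},{"xyz":[0,0,0],"twist":0},{"xyz":[0,0,0],"twist":0},{"xyz":[0,0,-1],"twist":0},{"xyz":[0,0,-2],"twist":0},{"xyz":[0,0,-3],"twist":0},{"xyz":[0,0,-3],"twist":0},{"xyz":[0,0,0],"twist":0}]' 0.2|sed -n '2p;4,6p'
python3 -m crank '[{"xyz":[0,-2,0],"twist":0},{"xyz":[0,-2,0],"twist":0},{"xyz":[0,-2,0],"twist":0},{"xyz":[0,-2,0],"twist":0},{"xyz":[0,-2.3,0],"twist":0},{"xyz":[0,0,0],"twist":0},{"xyz":[0,0,0],"twist":0}]' -0.1|sed -n '2p;4,6p'
python3 -c "
from h import *
for n in ('top','scene'):
    p,d=save(n,n+'7.png');C=cloud(n,d);objs('caul',n,C,85,100,1);objs('caul',n,C,60,80,1)
    cv2.imwrite('pics/z7%s.png'%n,cv2.resize(p[150:400,150:450],None,fx=2,fy=2)[:,:,::-1])
plan(398.7,379.6,43,-0.098)
"
```

```text
position: [506.1, 371.6, 138.4]
wrist_force: [0.5, 0.2, -0.3]
width: 0.599
gripper_force: 0.0
position: [400.1, 379.8, 133.1]
wrist_force: [0.3, 0.3, 1.1]
width: 0.451
gripper_force: 0.0
caul top 0.68 194 med [462.8 308.6  70.3] mean [464.2 310.1  70.3] ([467.3, 313.1, 38.7, 28.6], np.float64(1.488))
caul scene 0.86 625 med [499.2 361.6  91.5] mean [499.5 362.9  91.3] ([501.0, 366.5, 122.1, 39.2], np.float64(1.464))
caul scene 0.86 1168 med [481.8 347.1  69.7] mean [493.1 353.   69.7] ([502.5, 366.7, 159.5, 93.7], np.float64(1.474))
t 46.4 p [401.2 379.6 164.5] yaw -0.099 q6 0.78 w 0.45 F [-0.3 -0.8 -0. ] g 0.0
  twist -0.001 alt 3.141 shift after twist [-0.03 -0.25 12.15] before [-0.03 -0.25 12.15]
```

View pics/z7scene.png

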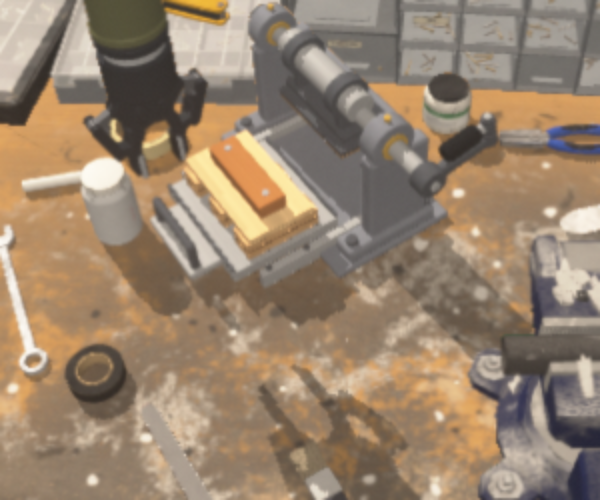

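```bash
python3 -m crank '[{"xyz":[0,-0.2,3],"twist":0},{"xyz":[0,0,3],"twist":0},{"xyz":[0,0,3],"twist":0},{"xyz":[0,0,2],"twist":0},{"xyz":[0,0,1],"twist":0},{"xyz":[0,0,0],"twist":0},{"xyz":[0,0,0],"twist":0}]'|sed -n '2p;4p'
python3 -m crank '[{"xyz":[0,0,0],"twist":0},{"xyz":[0,0,0],"twist":0},{"xyz":[0,0,0],"twist":0},{"xyz":[0,0,0],"twist":0},{"xyz":[0,0,0],"twist":0}]' -1 50|sed -n '2p;4,6p'
python3 -m crank '[{"xyz":[0,0.3,0],"twist":0},{"xyz":[0,0.6,0],"twist":0},{"xyz":[0,0.8,0],"twist":0},{"xyz":[0,0.8,0],"twist":0},{"xyz":[0,0.8,0],"twist":0},{"xyz":[0,0.8,0],"twist":0},{"xyz":[0,0.8,0],"twist":0},{"xyz":[0,0.8,0],"twist":0},{"xyz":[0,0.6,0],"twist":0},{"xyz":[0,0.5,0],"twist":0}]'|sed -n '2p;4,6p'
python3 -m crank '[{"xyz":[0,0.6,0],"twist":0},{"xyz":[0,0.7,0],"twist":0},{"xyz":[0,0.7,0],"twist":0},{"xyz":[0,0.6,0],"twist":0},{"xyz":[0,0.5,0],"twist":0},{"xyz":[0,0.4,0],"twist":0},{"xyz":[0,0.3,0],"twist":0},{"xyz":[0,0.2,0],"twist":0},{"xyz":[0,0,0],"twist":0},{"xyz":[0,0,0],"twist":0}]'|sed -n '2p;4,6p'
```

```text
position: [399.1, 380.2, 13.5]
wrist_force: [0.9, 0.2, 0.2]
position: [399.4, 380.5, 14.3]
wrist_force: [1.1, -1.5, 5.7]
width: 0.117
gripper_force: 48.9
position: [465.7, 373.5, 14.3]
wrist_force: [-3.8, -0.1, 8.4]
width: 0.119
gripper_force: 49.3
position: [505.8, 369.3, 14.3]
wrist_force: [-2.5, -1.0, 6.7]
width: 0.115
gripper_force: 49.2
```

```bash
python3 -m crank '[{"xyz":[0,0.4,0],"twist":0},{"xyz":[0,0.4,0],"twist":0},{"xyz":[0,0.2,0],"twist":0},{"xyz":[0,0,0],"twist":0}]'|sed -n '2p;4,6p'
python3 -m crank '[{"xyz":[0,0.2,0],"twist":0},{"xyz":[0,0,0],"twist":0}]'|sed -n '2p;4p'
python3 -m crank '[{"xyz":[0,0.2,0],"twist":0},{"xyz":[0,0,0],"twist":0}]'|sed -n '2p;4p'
python3 -m crank '[{"xyz":[0,0.2,0],"twist":0},{"xyz":[0,0,0],"twist":0}]'|sed -n '2p;4p'
```

```text
position: [515.8, 368.3, 14.4]
wrist_force: [-1.0, -1.3, 7.0]
width: 0.118
gripper_force: 49.2
position: [517.5, 368.2, 14.3]
wrist_force: [-2.5, -0.9, 7.4]
position: [517.9, 368.1, 14.3]
wrist_force: [-5.6, -1.2, 9.4]
position: [517.7, 368.0, 14.3]
wrist_force: [-9.1, 1.8, 12.4]
```

```bash
python3 -m crank '[{"xyz":[0,0.3,0],"twist":0},{"xyz":[0,0.2,0],"twist":0},{"xyz":[0,0,0],"twist":0}]'|sed -n '2p;4p'
python3 -m crank '[{"xyz":[0,-0.3,0],"twist":0},{"xyz":[0,0,0],"twist":0}]'|sed -n '2p;4p'
python3 -m crank '[{"xyz":[0,0,0],"twist":0},{"xyz":[0,0,0],"twist":0},{"xyz":[0,0,0],"twist":0},{"xyz":[0,0,-2],"twist":0},{"xyz":[0,0,-3],"twist":0},{"xyz":[0,0,-4],"twist":0},{"xyz":[0,0,-4],"twist":0},{"xyz":[0,0,-4],"twist":0},{"xyz":[0,0,0],"twist":0}]' -0.1|sed -n '2p;4,6p'
python3 -c "
from h import *
plan(517,368,43,-0.098)
for n in ('top','scene'):
    p,d=save(n,n+'8.png');C=cloud(n,d);objs('handle',n,C,150,260,1);objs('caul',n,C,60,80,1)
    for t in ('grip_mid','crank_axis','bed_bar'):print([(np.round(x['centre'],1).tolist(),round(x['score'],2)) for x in models.place_of(t,n)][:2])
    cv2.imwrite('pics/z8%s.png'%n,cv2.resize(p[150:350,200:440],None,fx=3,fy=3)[:,:,::-1])
"
```

```text
position: [517.5, 368.0, 14.3]
wrist_force: [-19.5, 4.1, 18.4]
position: [517.7, 368.0, 14.3]
wrist_force: [-14.1, 2.1, 14.0]
position: [528.3, 369.7, 190.0]
wrist_force: [1.7, 0.1, 0.3]
width: 0.45
gripper_force: 0.0
t 52.0 p [528.3 369.7 221.6] yaw -0.099 q6 0.64 w 0.45 F [1.7 0.1 0.3] g 0.0
  twist -0.001 alt 3.141 shift after twist [-0.42 -1.3  17.84] before [-0.42 -1.3  17.84]
handle top 0.77 250 med [646.6 159.6 214.1] mean [647.  159.6 214.1] ([647.6, 159.4, 57.1, 20.0], np.float64(-0.062))
caul top 0.56 538 med [591.4 312.9  70.7] mean [592.8 340.7  70.5] ([601.7, 359.3, 161.6, 58.8], np.float64(1.548))
[([641.3, 159.6, 207.8], 0.72)]
[]
[([521.1, 370.2, 61.3], 0.7)]
handle scene 0.45 203 med [638.9 151.1 212. ] mean [640.5 152.3 211.8] ([646.7, 150.9, 59.7, 18.5], np.float64(-0.257))
caul scene 0.61 722 med [590.3 342.1  69.8] mean [590.3 346.3  69.8] ([594.3, 356.2, 158.6, 49.7], np.float64(1.555))
[([636.2, 155.8, 207.7], 0.82), ([603.6, 160.6, 173.9], 0.35)]
[([601.7, 165.3, 176.6], 0.92)]
[([513.7, 369.1, 61.9], 0.66)]
```

View pics/z8scene.png

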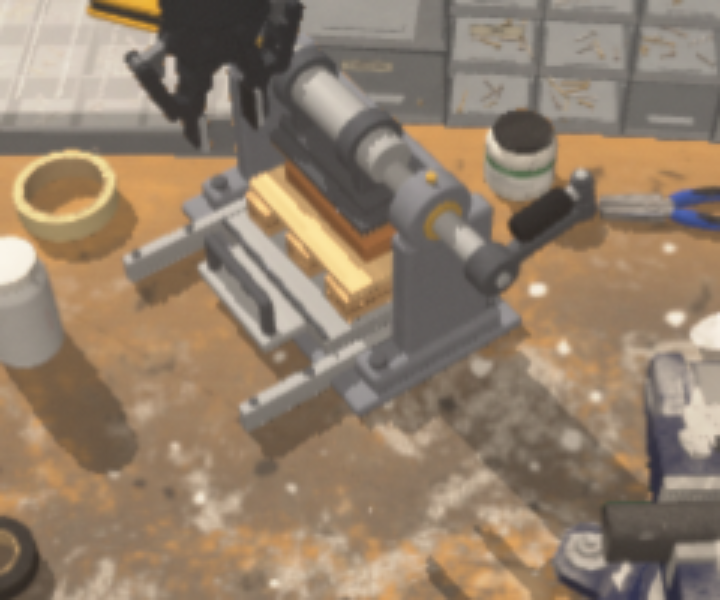

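```bash
python3 - <<'E'
from h import *
o=np.array([622.2,357.7,0]);xh=np.array([.9952,-.0978,0]);yh=np.array([.0978,.9952,0]);ax=o-196*yh+[0,0,175]
print('axis',ax)
p,d=optics.camera('top');C=cloud('top',d);S,dd=optics.camera('scene');CS=cloud('scene',dd)
for n,cc in(('top',C),('scene',CS)):
    models  # masks
    for m in models.silhouettes('handle',n)[:1]:
        P=cc[m['mask']];P=P[(P[:,2]>150)]-ax;u=P@xh;w=P[:,2];v=P@yh
        k=abs(v-np.median(v))<12;print(n,len(u),'u',np.percentile(u,[2,50,98]).round(),'v',np.percentile(v,[2,50,98]).round(),'slope',np.polyfit(u[k],w[k],1).round(3))
Q=np.vstack([C.reshape(-1,3),CS.reshape(-1,3)])
for z0 in (60,120,180,240):
  for y0 in (20,50,80,110):
    k=(Q[:,2]>z0)&(Q[:,2]<z0+60)&(Q[:,1]>y0)&(Q[:,1]<y0+30)&(Q[:,0]>450)&(Q[:,0]<760)
    if k.sum()>8: print(z0,y0,k.sum(),np.percentile(Q[k][:,0],[2,98]).round())
plan(640,160,260,-1.669)
E
```

```text
axis [603.0312 162.6408 175.    ]
top 294 u [17. 43. 74.] v [-9.  2. 12.] slope [ 0.089 34.763]
scene 238 u [16. 38. 72.] v [-14.  -7.   5.] slope [ 0.177 28.916]
60 20 246 [630. 656.]
60 50 63 [656. 677.]
120 20 416 [633. 679.]
120 50 31 [658. 672.]
t 52.8 p [523.8 367.5 214.6] yaw -0.098 q6 0.64 w 0.449 F [0.5 0.5 0.9] g 0.0
  twist -1.571 alt 1.571 shift after twist [-13.6  -19.51  -4.54] before [-19.51  13.6   -4.54]
```

```bash
python3 -m crank '[{"xyz":[0,0,-2.5],"twist":0},{"xyz":[0,0,-2.5],"twist":0},{"xyz":[-2.5,0,0],"twist":0},{"xyz":[-2.5,0.5,0],"twist":0},{"xyz":[-2.5,1.5,0],"twist":0},{"xyz":[-2.5,2,0],"twist":0},{"xyz":[-2.5,2.2,0],"twist":0},{"xyz":[-2.5,2.4,0],"twist":0},{"xyz":[-2.5,2.5,0],"twist":0},{"xyz":[-2,2.5,0],"twist":0}]' 0.2|sed -n '2p'
python3 -m crank '[{"xyz":[0,0,0],"twist":0.143},{"xyz":[0,0,0],"twist":0.143},{"xyz":[0,0,0],"twist":0.143},{"xyz":[0,0,0],"twist":0.143},{"xyz":[0,0,0],"twist":0.143},{"xyz":[0,0,0],"twist":0.143},{"xyz":[0,0,0],"twist":0.143},{"xyz":[0,0,0],"twist":0.143},{"xyz":[0,0,0],"twist":0.143},{"xyz":[0,0,0],"twist":0.143}]'|sed -n '2p'
python3 -m crank '[{"xyz":[0,0,0],"twist":0.141},{"xyz":[0,0,0],"twist":0},{"xyz":[0,0,0],"twist":0}]'|sed -n '2p'
python3 -c "
from h import *
plan(645,158.4,187,-1.669)
p,d=optics.camera('scene'); 
for t in ('grip_mid',):print([(np.round(x['centre'],1).tolist(),round(x['score'],2)) for x in models.place_of(t,'scene')][:2])
"
```

```text
position: [640.7, 158.5, 233.3]
position: [640.0, 160.1, 233.1]
position: [640.0, 160.1, 233.1]
t 55.1 p [640.  160.1 264.7] yaw -1.666 q6 1.85 w 0.6 F [ 0.1 -0.1  0. ] g 0.0
  twist 0.003 alt -3.138 shift after twist [0.51 0.12 7.77] before [0.51 0.12 7.77]
[([639.8, 156.2, 209.2], 0.74)]
```

```bash
python3 -m crank '[{"xyz":[0.3,0.1,2],"twist":0},{"xyz":[0,0,2],"twist":0},{"xyz":[0,0,2],"twist":0},{"xyz":[0,0,1.5],"twist":0},{"xyz":[0,0,0],"twist":0},{"xyz":[0,0,0],"twist":0}]'|sed -n '2p;4p'
python3 -m crank '[{"xyz":[0,0,0],"twist":0},{"xyz":[0,0,0],"twist":0},{"xyz":[0,0,0],"twist":0},{"xyz":[0,0,0],"twist":0},{"xyz":[0,0,0],"twist":0},{"xyz":[0,0,0],"twist":0}]' -1 40|sed -n '2p;4,6p'
python3 - <<'E'
from h import *
p,d=optics.camera('scene');cv2.imwrite('pics/z9.png',cv2.resize(p[130:280,320:460],None,fx=4,fy=4)[:,:,::-1])
E
```

```text
position: [643.0, 158.8, 158.1]
wrist_force: [1.2, -0.5, 0.1]
position: [643.8, 158.9, 159.2]
wrist_force: [0.8, -0.7, 6.2]
width: 0.235
gripper_force: 39.2
```

View pics/z9.png

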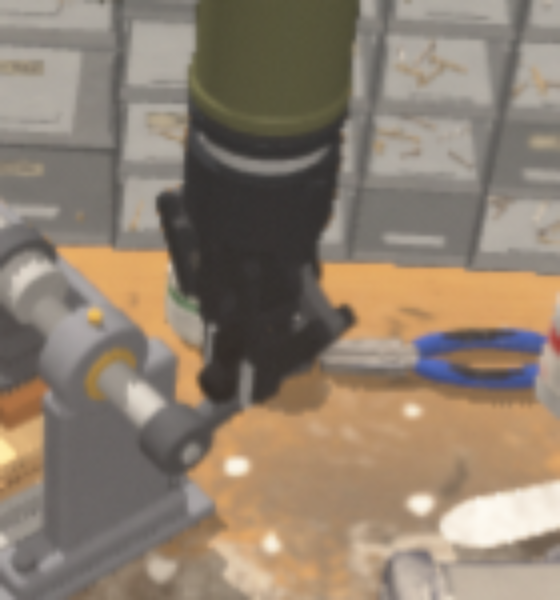

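```bash
python3 -m crank '[{"xyz":[0.03,0.49,0],"twist":-0.13},{"xyz":[0.03,0.49,-0.02],"twist":-0.13},{"xyz":[0.03,0.49,-0.03],"twist":-0.13},{"xyz":[0.03,0.49,-0.04],"twist":-0.13},{"xyz":[0,0,0],"twist":0},{"xyz":[0,0,0],"twist":0}]'
python3 -c "
from h import *
plan(640,158.4,187,-1.669+.52)"
```

```text
time_s: 57.05
position: [646.8, 139.5, 159.9]
ee_rot: [0.978, 0.208, 0.001, 0.0]
wrist_force: [1.1, 0.2, 6.9]
width: 0.237
gripper_force: 40.8
t 57.0 p [646.8 139.5 191.5] yaw -1.151 q6 1.3 w 0.237 F [1.1 0.2 6.9] g 40.8
  twist -0.002 alt 3.139 shift after twist [ 0.16 -2.    0.45] before [ 0.15 -2.    0.45]
```

```bash
python3 -m crank '[{"xyz":[0.03,0.49,-0.05],"twist":-0.13},{"xyz":[0.03,0.49,-0.06],"twist":-0.13},{"xyz":[0.03,0.49,-0.07],"twist":-0.13},{"xyz":[0.03,0.49,-0.08],"twist":-0.13},{"xyz":[0,0,0],"twist":0},{"xyz":[0,0,0],"twist":0}]'
python3 -m crank '[{"xyz":[0.03,0.49,-0.08],"twist":-0.13},{"xyz":[0.03,0.49,-0.09],"twist":-0.13},{"xyz":[0.03,0.49,-0.1],"twist":-0.13},{"xyz":[0,0,0],"twist":0},{"xyz":[0,0,0],"twist":0}]'
```

```text
time_s: 57.65
position: [658.5, 124.5, 161.8]
ee_rot: [0.892, 0.452, 0.0, 0.0]
wrist_force: [2.2, -0.4, 4.4]
width: 0.242
gripper_force: 39.5
time_s: 58.15
position: [671.7, 118.3, 164.3]
ee_rot: [0.788, 0.616, 0.0, 0.0]
wrist_force: [1.7, 0.4, 3.8]
width: 0.243
gripper_force: 39.7
```

```bash
python3 -m crank '[{"xyz":[0.03,0.49,-0.1],"twist":-0.13},{"xyz":[0,0,0],"twist":0},{"xyz":[0,0,0],"twist":0}]'
python3 -m crank '[{"xyz":[0,0.2,0],"twist":-0.01},{"xyz":[0,0,0],"twist":0},{"xyz":[0,0,0],"twist":0}]'
python3 -m crank '[{"xyz":[0,0.2,0],"twist":0},{"xyz":[0,0,0],"twist":0},{"xyz":[0,0,0],"twist":0}]'
```

```text
time_s: 58.45
position: [676.5, 117.5, 165.3]
ee_rot: [0.746, 0.666, 0.0, 0.0]
wrist_force: [2.9, 1.0, 2.9]
width: 0.239
gripper_force: 39.7
time_s: 58.75
position: [677.0, 117.4, 164.9]
ee_rot: [0.742, 0.671, -0.001, -0.001]
wrist_force: [-1.8, -0.2, 4.5]
width: 0.246
gripper_force: 39.9
time_s: 59.05
position: [677.6, 117.4, 164.0]
ee_rot: [0.741, 0.671, -0.002, -0.002]
wrist_force: [-4.9, 1.0, 2.6]
width: 0.238
gripper_force: 39.5
```

```bash
python3 - <<'E'
import numpy as np
f=.467;R=8.79;n=30;d=(3.503-f)/n
for i in range(n):
    a,b=f+i*d,f+(i+1)*d;print(i,round(b,3),[0,round(R*(np.cos(b)-np.cos(a)),2),round(-R*(np.sin(b)-np.sin(a)),2)])
E
```

```text
0 0.568 [0, np.float64(-0.44), np.float64(-0.77)]
1 0.669 [0, np.float64(-0.52), np.float64(-0.72)]
2 0.771 [0, np.float64(-0.59), np.float64(-0.67)]
3 0.872 [0, np.float64(-0.65), np.float64(-0.61)]
4 0.973 [0, np.float64(-0.71), np.float64(-0.54)]
5 1.074 [0, np.float64(-0.76), np.float64(-0.46)]
6 1.175 [0, np.float64(-0.8), np.float64(-0.38)]
7 1.277 [0, np.float64(-0.84), np.float64(-0.3)]
8 1.378 [0, np.float64(-0.86), np.float64(-0.21)]
9 1.479 [0, np.float64(-0.88), np.float64(-0.13)]
10 1.58 [0, np.float64(-0.89), np.float64(-0.04)]
11 1.681 [0, np.float64(-0.89), np.float64(0.05)]
12 1.783 [0, np.float64(-0.88), np.float64(0.14)]
13 1.884 [0, np.float64(-0.86), np.float64(0.23)]
14 1.985 [0, np.float64(-0.83), np.float64(0.32)]
15 2.086 [0, np.float64(-0.79), np.float64(0.4)]
16 2.187 [0, np.float64(-0.75), np.float64(0.48)]
17 2.289 [0, np.float64(-0.7), np.float64(0.55)]
18 2.39 [0, np.float64(-0.64), np.float64(0.62)]
19 2.491 [0, np.float64(-0.57), np.float64(0.68)]
20 2.592 [0, np.float64(-0.5), np.float64(0.73)]
21 2.693 [0, np.float64(-0.43), np.float64(0.78)]
22 2.795 [0, np.float64(-0.34), np.float64(0.82)]
23 2.896 [0, np.float64(-0.26), np.float64(0.85)]
24 2.997 [0, np.float64(-0.17), np.float64(0.87)]
25 3.098 [0, np.float64(-0.08), np.float64(0.89)]
26 3.199 [0, np.float64(0.01), np.float64(0.89)]
27 3.301 [0, np.float64(0.1), np.float64(0.88)]
28 3.402 [0, np.float64(0.19), np.float64(0.87)]
29 3.503 [0, np.float64(0.27), np.float64(0.85)]
```

```bash
python3 -m crank '[{"xyz":[0,-0.54,-0.77],"twist":0},{"xyz":[0,-0.52,-0.72],"twist":0},{"xyz":[0,-0.59,-0.67],"twist":0},{"xyz":[0,-0.65,-0.61],"twist":0},{"xyz":[0,0,0],"twist":0}]' - 60
python3 -c "
from h import *
s,p,R=st(); o=np.array([603.03,162.64,175]);D=p+[0,0,50.6]-o;u=D@[.9952,-.0978,0];print(u,D@[.0978,.9952,0],D[2],'phi',np.arctan2(D[2],u),'R',np.hypot(u,D[2]))"
```

```text
time_s: 59.55
position: [656.1, 119.6, 194.0]
ee_rot: [0.741, 0.671, -0.0, -0.0]
wrist_force: [-1.0, 1.5, -1.7]
width: 0.233
gripper_force: 59.4
57.04176246479178 -37.63592225798293 69.63627257384735 phi 0.884493931513176 R 90.01651583497826
```

Following well, so I'll continue the swing.

```bash
python3 -m crank '[{"xyz":[0,-0.71,-0.54],"twist":0},{"xyz":[0,-0.76,-0.46],"twist":0},{"xyz":[0,-0.8,-0.38],"twist":0},{"xyz":[0,-0.84,-0.3],"twist":0},{"xyz":[0,-0.86,-0.21],"twist":0},{"xyz":[0,-0.88,-0.13],"twist":0},{"xyz":[0,0,0],"twist":0}]' |sed -n '2p;4,6p'
python3 -m crank '[{"xyz":[0,-0.89,-0.04],"twist":0},{"xyz":[0,-0.89,0.05],"twist":0},{"xyz":[0,-0.88,0.14],"twist":0},{"xyz":[0,-0.86,0.23],"twist":0},{"xyz":[0,-0.83,0.32],"twist":0},{"xyz":[0,0,0],"twist":0}]' |sed -n '2p;4,6p'
python3 -c "
from h import *
s,p,R=st(); o=np.array([603.03,162.64,175]);D=p+[0,0,50.6]-o;u=D@[.9952,-.0978,0];print(u,D@[.0978,.9952,0],D[2],'phi',np.arctan2(D[2],u),'R',np.hypot(u,D[2]))"
```

```text
position: [609.4, 124.5, 215.0]
wrist_force: [1.4, 2.5, -0.5]
width: 0.235
gripper_force: 59.7
position: [566.4, 129.1, 208.5]
wrist_force: [0.6, 2.1, 4.8]
width: 0.235
gripper_force: 60.1
-33.135797162169766 -36.977655585324555 84.11416040582333 phi 1.9460662830062883 R 90.40560289245924
```

```bash
python3 -m crank '[{"xyz":[0,-0.79,0.4],"twist":0},{"xyz":[0,-0.75,0.48],"twist":0},{"xyz":[0,-0.7,0.55],"twist":0},{"xyz":[0,-0.64,0.62],"twist":0},{"xyz":[0,-0.57,0.68],"twist":0},{"xyz":[0,0,0],"twist":0}]' |sed -n '2p;4,6p'
python3 -m crank '[{"xyz":[0,-0.5,0.73],"twist":0},{"xyz":[0,-0.43,0.78],"twist":0},{"xyz":[0,-0.34,0.82],"twist":0},{"xyz":[0,-0.26,0.85],"twist":0},{"xyz":[0,0,0],"twist":0}]' |sed -n '2p;4,6p'
python3 -c "
from h import *
s,p,R=st(); o=np.array([603.03,162.64,175]);D=p+[0,0,50.6]-o;u=D@[.9952,-.0978,0];print(u,D@[.0978,.9952,0],D[2],'phi',np.arctan2(D[2],u),'R',np.hypot(u,D[2]))"
```

```text
position: [528.7, 132.9, 179.9]
wrist_force: [-4.6, 4.0, 5.6]
width: 0.234
gripper_force: 60.2
position: [512.9, 134.5, 146.9]
wrist_force: [-4.6, 6.2, 1.2]
width: 0.236
gripper_force: 59.7
-86.95824986245763 -36.81793775458791 22.52551950054587 phi 2.8881255867376447 R 89.82837106344012
```

```bash
python3 -m crank '[{"xyz":[0,-0.17,0.87],"twist":0},{"xyz":[0,-0.08,0.89],"twist":0},{"xyz":[0,0.01,0.89],"twist":0},{"xyz":[0,0.1,0.88],"twist":0},{"xyz":[0,0,0],"twist":0}]' |sed -n '2p;4,6p'
python3 -m crank '[{"xyz":[0,0.15,0.7],"twist":0},{"xyz":[0,0.15,0.5],"twist":0},{"xyz":[0,0,0],"twist":0}]' |sed -n '2p;4,6p'
python3 -m crank '[{"xyz":[0,0.06,0.2],"twist":0},{"xyz":[0,0.06,0.2],"twist":0},{"xyz":[0,0,0],"twist":0}]' |sed -n '2p;4,6p'
python3 -c "
from h import *
s,p,R=st(); o=np.array([603.03,162.64,175]);D=p+[0,0,50.6]-o;u=D@[.9952,-.0978,0];print(u,D@[.0978,.9952,0],D[2],'phi',np.arctan2(D[2],u)%6.283,'R',np.hypot(u,D[2]))"
```

```text
position: [512.4, 134.5, 111.4]
wrist_force: [-2.3, 6.0, -1.4]
width: 0.235
gripper_force: 59.5
position: [515.6, 134.2, 99.7]
wrist_force: [-2.6, 6.2, 0.8]
width: 0.231
gripper_force: 59.6
position: [516.5, 134.2, 97.1]
wrist_force: [-5.9, 6.0, 10.2]
width: 0.231
gripper_force: 60.7
-83.34662368739652 -36.79990420816779 -27.31230766621229 phi 3.4580752345879064 R 87.70759277361525
```

```bash
python3 -m crank '[{"xyz":[0,0.06,0.2],"twist":0},{"xyz":[0,0.04,0.1],"twist":0},{"xyz":[0,0,0],"twist":0}]' |sed -n '2p;4,6p'
python3 -m crank '[{"xyz":[0,0.06,0.2],"twist":0},{"xyz":[0,0,0],"twist":0},{"xyz":[0,0,0],"twist":0}]' |sed -n '2p;4,6p'
python3 -m crank '[{"xyz":[0,0.03,0.1],"twist":0},{"xyz":[0,0,0],"twist":0},{"xyz":[0,0,0],"twist":0}]' |sed -n '2p;4,6p'
```

```text
position: [516.7, 134.2, 96.2]
wrist_force: [-12.0, 5.2, 25.4]
width: 0.237
gripper_force: 62.4
position: [516.9, 134.2, 95.6]
wrist_force: [-16.1, 4.5, 36.0]
width: 0.236
gripper_force: 63.5
position: [517.0, 134.2, 95.3]
wrist_force: [-17.4, 3.6, 42.2]
width: 0.237
gripper_force: 64.1
```

```bash
python3 -m crank '[{"xyz":[0,-0.15,-0.5],"twist":0},{"xyz":[0,0,0],"twist":0},{"xyz":[0,0,0],"twist":0}]' |sed -n '2p;4,6p'
python3 -m crank '[{"xyz":[0,0,0],"twist":0},{"xyz":[0,0,0],"twist":0},{"xyz":[0,0,0],"twist":0},{"xyz":[0,0,0],"twist":0},{"xyz":[0,0,-1],"twist":0},{"xyz":[0,0,-2],"twist":0},{"xyz":[0,0,-3],"twist":0},{"xyz":[0,0,-4],"twist":0},{"xyz":[0,0,-4],"twist":0},{"xyz":[0,0,0],"twist":0}]' 0.1|sed -n '2p;4,6p'
python3 -m crank '[{"xyz":[-1,-2.5,-1],"twist":0},{"xyz":[-1,-2.5,-1],"twist":0},{"xyz":[-1,-2.5,-1],"twist":0},{"xyz":[-1,-2.5,0],"twist":0},{"xyz":[0,0,0],"twist":0},{"xyz":[0,0,0],"twist":0}]'|sed -n '2p;4,6p'
python3 - <<'E'
from h import *
for n in ('scene','top'):
    p,d=save(n,n+'10.png');C=cloud(n,d)
    for t in ('grip_mid','foot','glue_jar','bed_bar'):print(t,[(np.round(x['centre'],1).tolist(),round(x['score'],2)) for x in models.place_of(t,n)][:2])
    objs('caul',n,C,60,80,1)
    if n=='scene':cv2.imwrite('pics/z10.png',cv2.resize(p[150:350,180:440],None,fx=3,fy=3)[:,:,::-1])
E
```

```text
position: [516.5, 134.2, 96.8]
wrist_force: [-8.1, 5.4, 14.6]
width: 0.236
gripper_force: 61.0
position: [523.7, 133.6, 241.5]
wrist_force: [-0.0, -0.5, -0.3]
width: 0.551
gripper_force: 0.0
position: [415.8, 102.9, 265.0]
wrist_force: [0.5, 0.1, -0.1]
width: 0.547
gripper_force: 0.0
grip_mid [([513.2, 130.7, 146.8], 0.66)]
foot []
glue_jar [([360.2, 469.0, -1.5], 0.7)]
bed_bar []
grip_mid [([514.1, 134.9, 147.6], 0.69)]
foot [([621.9, 357.1, 94.3], 0.87), ([514.0, 137.4, 145.6], 0.64)]
glue_jar [([366.1, 474.4, 4.8], 0.6)]
bed_bar [([523.2, 366.9, 61.4], 0.86)]
caul top 0.58 992 med [591.2 356.9  70.3] mean [591.8 357.1  70.2] ([598.4, 359.2, 159.3, 53.7], np.float64(1.565))
```

View pics/z10.png

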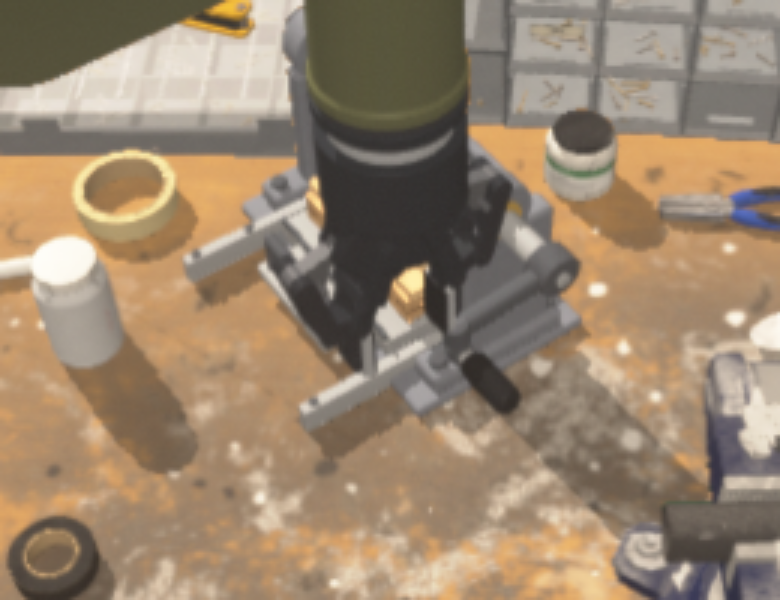

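```bash
python3 - <<'E'
from h import *
ax=np.array([603.03,162.64,175]);xh=np.array([.9952,-.0978,0]);yh=np.array([.0978,.9952,0])
p,d=optics.camera('top');C=cloud('top',d);objs('handle','top',C,120,175,1)
for m in models.silhouettes('handle','top')[:1]:
    P=C[m['mask']];P=P[(P[:,2]>120)&(P[:,2]<175)]-ax
    k=(P@yh<-14);print('u',np.percentile(P[k]@xh,[5,50,95]).round(),'v',np.percentile(P@yh,[5,95]).round(),np.polyfit(P[k]@yh,P[k]@xh,1),np.percentile(P[k][:,2],90))
E
```

```text
handle top 0.51 236 med [514.7 137.6 153. ] mean [515.1 137.9 152.2] ([517.4, 145.5, 66.4, 20.1], np.float64(1.43))
u [-92. -86. -76.] v [-56. -13.] [ 2.31776045e-02 -8.42112644e+01] -18.8253222496188
```

```bash
python3 -c "
from rig import r
print(r.job_done())"
```

```text
the job is handed in; nothing more can be done
None
```

The job is handed in: all three blanks are under the level caul, the bed is fully home, the crank is locked at its front stop with the grip folded out square, and the jar stands where it was.

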